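# Hang the hammer holder on the anvil stand's screw

### The job

Pick up the yellow hammer holder and hang it on the screw in the front of the timber stand: pass its keyhole over the screw head, press it back against the sprung washer, and slide it down until the screw is felt to stop at the top of the narrow slot, so that the head drops into the recess when you let go. Work gently, never forcing the holder against the stand or screw, leave it hanging upright, and leave the hammer, can and brush where they are.

Things in the scene. Friction and masses are not known exactly. Their poses are not given: they have to be found in the camera images.
- holder: Yellow aluminium hammer holder, 204 to 276 g: upright plate 70 mm wide (y), 154 high (z), 5 thick (x), standing on a forked foot: two prongs 18 wide, at y = -26 and 26, run 60 out to -x, tips 12 high. Origin: mid lower edge, mid thickness; +x points out of its back, the side that goes against the stand. From 101 to 154 high the plate is solid: grip it there, across its thickness.
- hole (a point): Centre of the holder's keyhole hole (eight-sided, 32 mm across), mid thickness, 58 mm above the foot; axes as the holder's. At its top the hole narrows through 45 degree shoulders to a slot 11 mm wide, whose closed square end is 94 mm above the foot.
- slot_end (a point): Point in the slot, mid thickness, 90 mm above the foot, 32 mm straight above the hole's centre: the screw's axis lies here when the shank is home against the slot's closed end. Axes as the holder's. Around it the plate's front has a recess 22 mm wide, from 9 mm below to 11 above it, 2 mm deep: home, the screw head sits in it; over 2 mm short it does not drop in.
- stand: Fixed timber stand 140 mm wide, 90 mm deep, let into the bench to a varying depth (top 145 to 180 mm above the bench). Origin: in the plane of the front face, on its middle line, 180 mm below its top. Its +x points level into the timber, the front face looks along -x, roughly to the robot; z up.
- screw (a point): Nominal screw: in the head's underside plane, 14 mm in front of the stand's front face, 18 mm below its top; axes as the stand's: the screw sticks out along -x. The real screw stands up to 5 mm higher or lower than this (not sideways), differently each time: feel for the slot's end. Round head 19 mm across, 6 thick (from here outwards), shank 8. It takes no more than 24 N in all from the holder.
- hammer: Bystander: hammer lying on the bench left of the stand; origin under its middle.
- can: Bystander: blue and steel can, 64 mm across, 90 mm high, standing upright; origin at its foot's centre.
- brush: Bystander: brush lying on the bench at the right; origin under its middle.
- washer (a joint): How far (m) the black washer, 44 mm across, behind the screw head is pressed back on its spring: 0 at rest, its face 1 mm behind the head; at most 0.009; 4.4 N to start, 8 N at the stop. The 5 mm plate slides behind the head only while it presses it back over 0.004; it reads 0.002 with the head in the recess. Its rubber grips the plate (friction about 1): it will not fall home.
Things that resemble listed ones, but are neither listed nor needed, are in the scene too. Of the things like the holder, leave any that is black, red or white; of the rest the larger one is meant.

How it is judged:
By the outcome, as a careful person would: the job done as asked, in the order asked, and still so for the second after the job is handed in, with the robot touching nothing.
It also fails if it takes over 70 s, if anything falls off the work surface, if the arm or the gripper's body presses on something with over 40 N, if the wrist force passes 120 N, or if a joint passes its speed limit or range.

### The arm

A 6-joint arm with a two-finger parallel gripper is mounted at the origin on the work surface. World frame = base frame: x ahead of the robot, y to its left, z up, the work surface at z = 0. Lengths are in m, angles in rad, forces in N, time in s.
With the tool pointing down it reaches from about 0.425 to 0.925 m from the base axis. Payload 12.5 kg.
Tool frame: the origin (TCP) lies on the centre line of the jaws, within the pads' length; the fingertips stand 22 mm ahead of it and the grasp point (between the pads) lies 3 mm ahead of it; y points along the fingers, z is the direction in which the jaws open and shut, and the axes are right-handed (so a half turn about y gives the same grasp; the last joint's range is limited). The gripper opens to 85 mm and grips with 20 to 120 N. Pads are 22 mm wide; open, the fingers measure 114 mm over their backs; the gripper's body (76 mm by 85 mm) begins 54 mm behind the grasp point. The pads swing forward as they close: fully open they stand 13 mm farther back than shut.
Start: joints at [-1.409, 0.491, 1.559, -0, 1.092, -0.106], TCP at [0.165, -0.603, 0.253] pointing down, gripper open.
Joint ranges: [-3.1, 3.1], [-0.84, 2.19], [0.05, 2.79], [-1.13, 4.28], [0.06, 2.93], [-2.69, 2.69]. Speed limits (rad/s): [2.22, 2.22, 2.79, 3.14, 3.14, 3.14].

### API

Orientations are given as [roll, pitch, yaw] about the fixed x, y, z axes, in that order (R = Rz(yaw) Ry(pitch) Rx(roll)).
In Python, from plant import * gives the robot as it stands. The module is installed in compiled form; this text tells all that it offers.
- The arm moves only by the tool send_rows, never from a script. Its arguments are lists of equal length, an entry for each row: "translation": the shift along the tool's x, y, z in m, a list of three; "turn": the turn, a rotation vector about the tool's x, y, z in degrees, a list of three; "grip": the finger opening in m, from 0 to 0.0854. A call has 1 to 10 rows; each row is the pose to reach, as a shift and turn from the pose commanded when the call began, along the tool's axes at that moment; what a row does not reach only later rows make up. A row lasts 1/8 s, in which the tool goes at most 62.5 mm and 10.7 degrees, less where a joint would pass 70% of its speed; a pose out of reach is approached as far as the arm can. A call with a gripper value outside its range is refused whole. The fingers move at their own pace and stop on an object; the grip force is fixed at half the most. Time passes only in rows, so rows that repeat a pose let the fingers close. It gives the time, the measured TCP pose, the force and the opening at its end, in the units of the state.
- read_state(): the state, without advancing time (a new reading comes with each control period).
- read_camera(name): name is "scene" or "side" or "wrist"; returns (picture, depth): 420x560x3 uint8, blue, green, red; 420x560 float32, m along the optical axis (not along the pixel's ray), 0 where there is no reading.
- camera_params(name): a dict with "mtx" (3x3 intrinsics, pixels), "rvec" (rotation vector, rad) and "tvec" (3), from world to camera coordinates, as OpenCV has them. Camera axes: x right, y down, z forward; pixel columns grow to the right and rows downward; lengths in m; the calibration is good to about 2 mm. A picture is of the moment at which its call begins: read the wrist's pose just before it. camera_params takes no time and is no camera call; for the wrist camera it gives the pose at the moment of the call.
- hand_in(): hands the job in, once; it reports no verdict.
The state is a dict: "time_s": time; "qpos": joint angles; "qd": joint speeds; "effort": joint torques, N m; "position": TCP position; "eef_rot": TCP orientation; "contact_force": force on the tool from outside, world axes, zero at the start; "torque": the same for the moment, N m; "finger_gap": finger opening in m.
Only numpy, scipy, OpenCV 4.12 (cv2) and the standard library are available. Lean on these libraries where they do the work, as an engineer would, in place of code of your own. Each camera call takes 0.05 s, during which the arm holds its last target.

## Working session

There is one attempt and no reset: what is moved stays moved. The work goes in short steps, Python scripts to look and compute and a tool call to move; the robot and the scene stay as the last step left them, time stands still between calls to the robot, and variables do not carry over. Pictures are saved under pics/ and viewed, and the job is handed in when it is done.

Besides the shell and the picture viewer there is one more tool, called after "Request:" as name(argument=value, ...) on one line, values as JSON. send_rows: Moves the arm, as the interface text tells. Its arguments: {"type":"object","properties":{"translation":{"type":"array","items":{"type":"array","items":{"type":"number"}}},"turn":{"type":"array","items":{"type":"array","items":{"type":"number"}}},"grip":{"type":"array","items":{"type":"number"}}},"required":["translation","turn","grip"]}

```bash
mkdir -p pics; ls; cat > h.py <<'E'
from plant import *
import numpy as np, cv2
from scipy.spatial.transform import Rotation as Ro
def cam(n):
    p=camera_params(n); K=np.array(p["mtx"],float).reshape(3,3); R=cv2.Rodrigues(np.array(p["rvec"],float))[0]; t=np.array(p["tvec"],float).ravel()
    return K,R,t
def grab(n,tag):
    K,R,t=cam(n); im,d=read_camera(n); cv2.imwrite(f"pics/{tag}.png",im); np.savez(f"pics/{tag}.npz",im=im,d=d,K=K,R=R,t=t); return im,d,K,R,t
def load(tag):
    z=np.load(f"pics/{tag}.npz"); return z["im"],z["d"],z["K"],z["R"],z["t"]
def cloud(d,K,R,t):
    v,u=np.mgrid[:d.shape[0],:d.shape[1]]
    P=np.stack([(u-K[0,2])*d/K[0,0],(v-K[1,2])*d/K[1,1],d],-1)
    return (P-t)@R
def proj(P,K,R,t):
    c=R@np.asarray(P)+t; q=K@c; return q[:2]/q[2]
E
python3 - <<'E'
from h import *
print({k:np.round(v,3) for k,v in read_state().items()})
for n in ["scene","side","wrist"]:
    im,d,K,R,t=grab(n,n+"0"); print(n,K.round(1).tolist(),(-R.T@t).round(3),R[2].round(3),(d>0).mean())
E
```

```text
pics
{'time_s': np.float64(0.0), 'qpos': array([-1.409,  0.492,  1.559, -0.   ,  1.092, -0.106]), 'qd': array([-0.   ,  0.001, -0.001,  0.   , -0.   , -0.001]), 'effort': array([ 3.0000e-03, -6.1843e+01, -2.6159e+01, -0.0000e+00,  4.0000e-03,
       -0.0000e+00]), 'position': array([ 0.165, -0.603,  0.253]), 'eef_rot': array([-1.572,  0.   , -2.874]), 'contact_force': array([0.034, 0.072, 0.93 ]), 'torque': array([ 0.013, -0.033,  0.021]), 'finger_gap': np.float64(0.085)}
scene [[466.6, 0.0, 276.4], [0.0, 466.6, 211.1], [0.0, 0.0, 1.0]] [ 1.315 -0.372  0.738] [-0.716  0.36  -0.598] 0.9961352040816327
side [[443.5, 0.0, 278.4], [0.0, 443.5, 207.7], [0.0, 0.0, 1.0]] [0.378 0.715 0.797] [ 0.15  -0.711 -0.687] 0.9958673469387755
wrist [[289.1, 0.0, 276.6], [0.0, 289.1, 214.0], [0.0, 0.0, 1.0]] [ 0.235 -0.584  0.374] [-0.274 -0.075 -0.959] 0.9959948979591837
```

View pics/scene0.png

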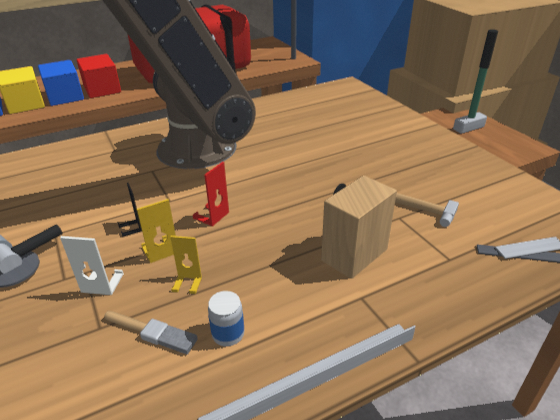

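View pics/side0.png

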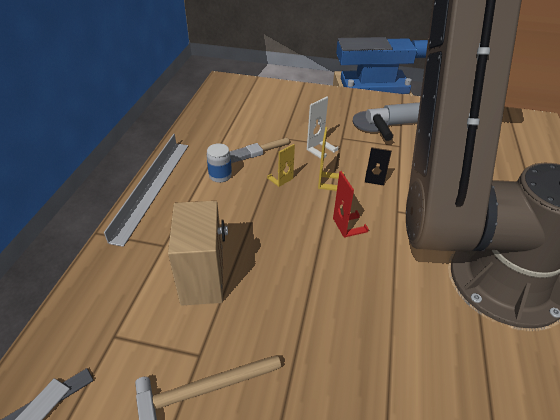

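View pics/wrist0.png

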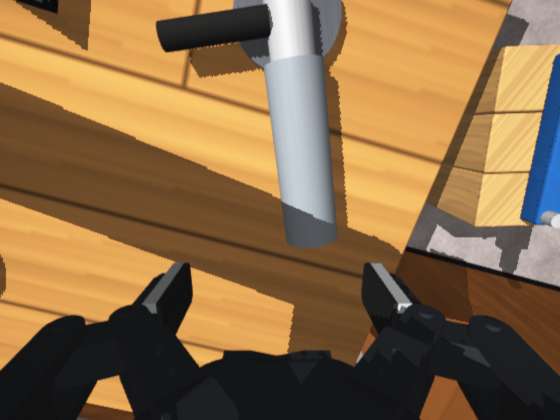

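Holder-like things in the scene view are white (85,265), black (130,210), red (217,195), yellow A (157,230) and yellow B (187,260). A looks larger than B, so I'll measure both. The stand is at (358,228). In the side view the screw is at about (223,231).

```bash
python3 - <<'E'
from h import *
for tag in ["scene0","side0"]:
    im,d,K,R,t=load(tag); P=cloud(d,K,R,t)
    hsv=cv2.cvtColor(im,cv2.COLOR_BGR2HSV)
    m=((hsv[...,0]>22)&(hsv[...,0]<35)&(hsv[...,1]>170)&(d>0)).astype(np.uint8)
    n,l,s,c=cv2.connectedComponentsWithStats(m)
    for i in range(1,n):
        if s[i,4]<100: continue
        q=P[l==i]
        print(tag,s[i],q.min(0).round(3),q.max(0).round(3))
        up=q[q[:,2]>0.03]
        if len(up)<30: continue
        mu=up.mean(0); w,v=np.linalg.eigh(np.cov((up-mu).T)); print("  mean",mu.round(4),"n",v[:,0].round(3),"rms",np.sqrt(w).round(4))
im=load("scene0")[0]; a=cv2.resize(im[160:310,40:260],None,fx=3.6,fy=3.6,interpolation=cv2.INTER_CUBIC); 
cv2.imwrite("pics/crop.png",a)
im=load("side0")[0]; b=cv2.resize(im[90:310,150:400],None,fx=2.7,fy=2.7,interpolation=cv2.INTER_CUBIC); 
cv2.imwrite("pics/crop2.png",b)
E
```

```text
scene0 [   0   66   45   48 1566] [-1.486 -0.566 -0.116] [-0.622 -0.403  0.103]
  mean [-0.6673 -0.4659  0.078 ] n [ 0.32  -0.003  0.947] rms [0.018  0.0362 0.0483]
scene0 [ 136  200   65   94 2478] [ 0.345 -0.28  -0.001] [ 0.613 -0.191  0.156]
  mean [ 0.4992 -0.2346  0.0941] n [-0.407  0.91  -0.08 ] rms [0.0165 0.0321 0.0486]
```

View pics/crop.png

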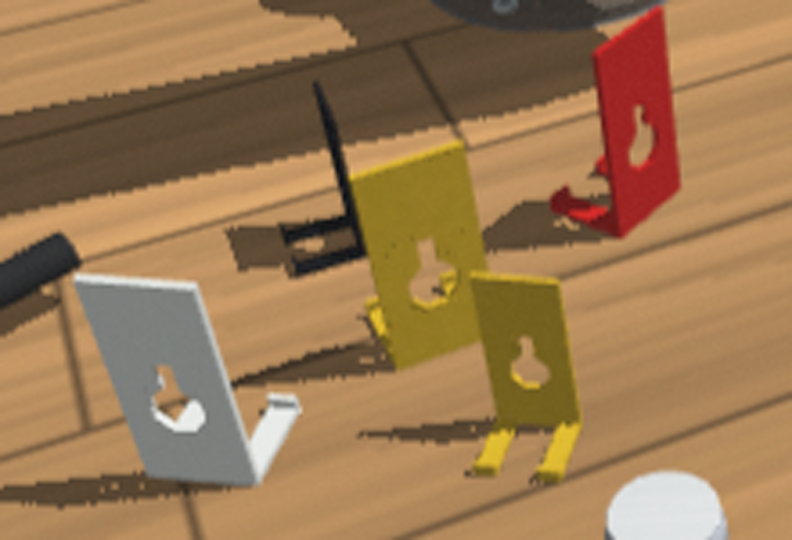

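View pics/crop2.png

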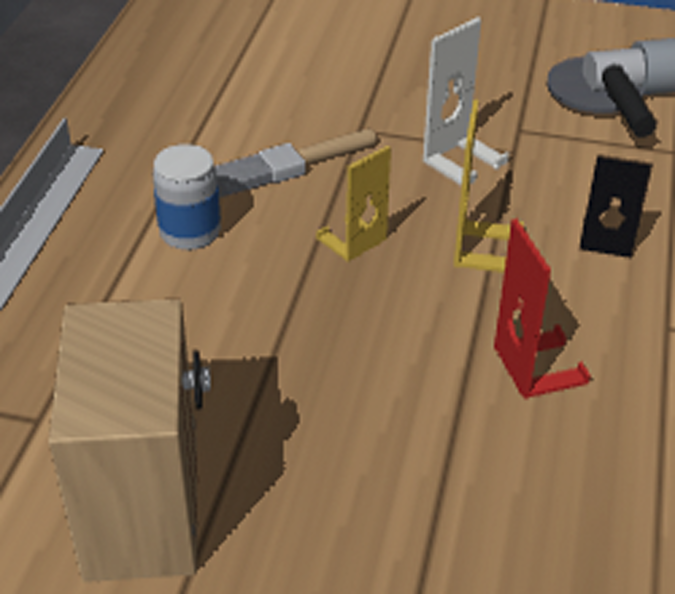

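```bash
python3 - <<'E'
from h import *
im,d,K,R,t=load("scene0"); P=cloud(d,K,R,t)
hsv=cv2.cvtColor(im,cv2.COLOR_BGR2HSV)
m=((hsv[...,0]>22)&(hsv[...,0]<35)&(hsv[...,1]>170)&(d>0)).astype(np.uint8)
m[:,:130]=0;m[:190]=0;m[305:]=0;m[:,220:]=0
def fit(m,zlo=.02):
    e=cv2.erode(m,np.ones((3,3),np.uint8))
    q=P[(e>0)&(P[...,2]>zlo)]
    rng=np.random.default_rng(0); best=None
    for _ in range(300):
        a=q[rng.choice(len(q),3,False)]; n=np.cross(a[1]-a[0],a[2]-a[0]); 
        if np.linalg.norm(n)<1e-6: continue
        n/=np.linalg.norm(n); k=abs((q-a[0])@n)<.003
        if best is None or k.sum()>best.sum(): best=k
    q=q[best]; mu=q.mean(0); w,v=np.linalg.eigh(np.cov((q-mu).T)); return mu,v[:,0]*np.sign(v[0,0]),len(q),np.sqrt(w[0])
for nm,lo,hi in [("A",130,168),("B",176,215)]:
    mm=m.copy(); mm[:,:lo]=0; mm[:,hi:]=0
    mu,n,k,r=fit(mm); print(nm,mu.round(4),n.round(3),k,r.round(4),"yaw",np.degrees(np.arctan2(n[1],n[0])).round(2))
    full=m.copy()
    inp=(full>0)&(abs((P-mu)@n)<.005)
    h=np.array([-n[1],n[0],0]); h/=np.linalg.norm(h)
    q=P[inp]; a=q@h
    for z0,z1 in [(.005,.03),(.03,.06),(.09,.11),(.11,.135),(.135,.15)]:
        s=a[(q[:,2]>z0)&(q[:,2]<z1)]
        if len(s): print("  z",z0,"h",np.percentile(s,[0,2,98,100]).round(4), "w",np.ptp(s).round(4))
    print("  ztop",np.percentile(q[:,2],[0,1,99,100]).round(4),"h",h.round(3))
for tag in ["scene0","side0"]:
    im,d,K,R,t=load(tag); P=cloud(d,K,R,t)
    k=(P[...,2]>.135)&(P[...,2]<.19)&(P[...,0]>.5)&(P[...,0]<1.0)&(P[...,1]>-.12)&(P[...,1]<.35)
    z=P[...,2][k]; hh,ed=np.histogram(z,bins=np.arange(.135,.19,.001)); zt=ed[hh.argmax()]+.0005
    kk=k&(abs(P[...,2]-zt)<.002); q=P[kk]; zt=np.median(q[:,2])
    r=cv2.minAreaRect(q[:,:2].astype(np.float32)); print(tag,"top z",zt.round(4),len(q),r, cv2.boxPoints(r).round(4).tolist())
E
```

```text
A [ 0.4686 -0.2516  0.099 ] [0.999 0.048 0.002] 851 0.0013 yaw 2.72
  z 0.005 h [-0.3    -0.2991 -0.2447 -0.2433] w 0.0567
  z 0.03 h [-0.3004 -0.2998 -0.2401 -0.2325] w 0.0679
  z 0.09 h [-0.3001 -0.2987 -0.2336 -0.2319] w 0.0682
  z 0.11 h [-0.3002 -0.2987 -0.2333 -0.2322] w 0.068
  z 0.135 h [-0.3001 -0.2992 -0.2341 -0.2326] w 0.0675
  ztop [0.0022 0.0055 0.1544 0.1562] h [-0.048  0.999  0.   ]
B [ 0.561  -0.211   0.0738] [ 0.813 -0.582 -0.002] 447 0.0012 yaw -35.6
  z 0.005 h [0.1268 0.128  0.1776 0.1781] w 0.0513
  z 0.03 h [0.127  0.1279 0.1771 0.1784] w 0.0514
  z 0.09 h [0.1262 0.1267 0.1772 0.1783] w 0.0521
  z 0.11 h [0.126  0.1275 0.1767 0.1775] w 0.0515
  ztop [0.0013 0.0031 0.1173 0.1187] h [0.582 0.813 0.   ]
scene0 top z 0.1684 1519 ((0.6635168194770813, 0.15105727314949036), (0.10386617481708527, 0.14240536093711853), 18.382308959960938) [[0.5917999744415283, 0.2021999955177307], [0.6366999745368958, 0.06710000336170197], [0.7353000044822693, 0.09989999979734421], [0.6902999877929688, 0.23499999940395355]]
side0 top z 0.1698 2128 ((0.6608351469039917, 0.15195634961128235), (0.10253897309303284, 0.1423395425081253), 17.59231185913086) [[0.590499997138977, 0.20430000126361847], [0.6334999799728394, 0.06859999895095825], [0.7311999797821045, 0.09960000216960907], [0.6881999969482422, 0.2353000044822693]]
```

A is 68 mm wide and 155 mm high. B is 51 mm wide and 118 mm high. So A at scene (157,230) is the holder, and the crop confirms it, with the keyhole and prongs toward the robot. Next I'll refine the stand's front face and the screw.

```bash
python3 - <<'E'
from h import *
def pl(q):
    rng=np.random.default_rng(0); best=None
    for _ in range(400):
        a=q[rng.choice(len(q),3,False)]; n=np.cross(a[1]-a[0],a[2]-a[0]); 
        if np.linalg.norm(n)<1e-7: continue
        n/=np.linalg.norm(n); k=abs((q-a[0])@n)<.0025
        if best is None or k.sum()>best.sum(): best=k
    q=q[best]; mu=q.mean(0); w,v=np.linalg.eigh(np.cov((q-mu).T)); n=v[:,0]; n=n*np.sign(n[np.abs(n).argmax()]); return mu,n,len(q),np.sqrt(w[0])
for tag in ["side0","scene0"]:
    im,d,K,R,t=load(tag); P=cloud(d,K,R,t)
    box=(P[...,0]>.54)&(P[...,0]<.8)&(P[...,1]>.02)&(P[...,1]<.28)&(P[...,2]>.01)&(P[...,2]<.162)
    rem=P[box].reshape(-1,3)
    for i in range(4):
        if len(rem)<80: break
        mu,n,k,r=pl(rem)
        print(tag,mu.round(4),n.round(3),k,r.round(4),"yaw",np.degrees(np.arctan2(n[1],n[0])).round(2),"off",(mu@n).round(4))
        rem=rem[abs((rem-mu)@n)>.004]
    if tag=="side0":
        c=im[215:250,205:240]; cv2.imwrite("pics/scr.png",cv2.resize(c,None,fx=16,fy=16,interpolation=cv2.INTER_NEAREST))
        for v in range(218,248,2): print(v,[tuple(P[v,u].round(3)) for u in range(216,232,3)])
E
```

```text
side0 [0.6457 0.2199 0.0902] [-0.309  0.951 -0.001] 2149 0.0009 yaw 108.01 off 0.0095
side0 [0.6227 0.1451 0.0911] [0.951 0.308 0.003] 294 0.0006 yaw 17.95 off 0.6374
218 [(np.float64(0.631), np.float64(0.125), np.float64(0.169)), (np.float64(0.69), np.float64(-0.034), np.float64(0.002)), (np.float64(0.684), np.float64(-0.038), np.float64(-0.0)), (np.float64(0.675), np.float64(-0.037), np.float64(0.003)), (np.float64(0.669), np.float64(-0.04), np.float64(0.001)), (np.float64(0.661), np.float64(-0.041), np.float64(0.002))]
220 [(np.float64(0.629), np.float64(0.131), np.float64(0.169)), (np.float64(0.688), np.float64(-0.026), np.float64(0.003)), (np.float64(0.617), np.float64(0.129), np.float64(0.171)), (np.float64(0.673), np.float64(-0.029), np.float64(0.004)), (np.float64(0.665), np.float64(-0.029), np.float64(0.005)), (np.float64(0.658), np.float64(-0.033), np.float64(0.003))]
222 [(np.float64(0.627), np.float64(0.135), np.float64(0.168)), (np.float64(0.644), np.float64(0.079), np.float64(0.11)), (np.float64(0.615), np.float64(0.135), np.float64(0.171)), (np.float64(0.671), np.float
[... 3911 characters left out ...]
np.float64(0.648), np.float64(0.048), np.float64(0.003)), (np.float64(0.641), np.float64(0.047), np.float64(0.004)), (np.float64(0.635), np.float64(0.042), np.float64(0.0))]
246 [(np.float64(0.607), np.float64(0.196), np.float64(0.169)), (np.float64(0.625), np.float64(0.139), np.float64(0.102)), (np.float64(0.654), np.float64(0.054), np.float64(0.001)), (np.float64(0.647), np.float64(0.052), np.float64(0.001)), (np.float64(0.64), np.float64(0.05), np.float64(0.001)), (np.float64(0.633), np.float64(0.049), np.float64(0.001))]
scene0 [0.7139 0.1617 0.0895] [0.952 0.305 0.001] 1844 0.0008 yaw 17.78 off 0.7293
scene0 [0.6904 0.0874 0.0896] [-0.306  0.952  0.   ] 1683 0.001 yaw 107.84 off -0.1283
```

View pics/scr.png

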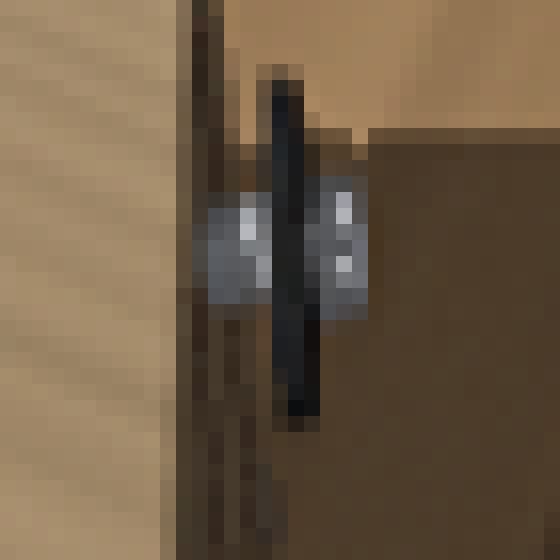

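```bash
python3 - <<'E'
from h import *
im,d,K,R,t=load("side0")
C=-R.T@t
n=np.array([np.cos(np.radians(17.9)),np.sin(np.radians(17.9)),0]); e=np.array([-n[1],n[0],0])
for nm,u,v in [("head",226.0,230.4),("washer",222.9,230.4),("washertop",222.5,219.2),("washbot",223.5,241.5)]:
    r=R.T@np.linalg.inv(K)@[u,v,1]
    s=(-.0594-C@e)/(r@e); p=C+s*r; print(nm,p.round(4),"n",(p@n).round(4))
for dz in (-5,0,5):
    p=n*.6215+e*-.0594; p[2]=.151+dz/1000; print(dz,p.round(4),proj(p,K,R,t))
    w=n*.6245+e*-.0594; print("washer",[proj(w+[0,0,p[2]+s*.022],K,R,t).round(1) for s in (-1,1)])
E
```

```text
head [0.6082 0.134  0.1479] n 0.6199
washer [0.614  0.1359 0.1484] n 0.6261
washertop [0.6127 0.1355 0.1801] n 0.6246
washbot [0.6151 0.1362 0.1153] n 0.6272
-5 [0.6097 0.1345 0.146 ] [225.27367405 231.08938278]
washer [array([224.5, 238.6]), array([223. , 223.5])]
0 [0.6097 0.1345 0.151 ] [225.10630112 229.37303762]
washer [array([224.4, 236.9]), array([222.8, 221.7])]
5 [0.6097 0.1345 0.156 ] [224.93763325 227.64341337]
washer [array([224.2, 235.2]), array([222.6, 220. ])]
```

```bash
python3 - <<'E'
from h import *
for tag in ["scene0","side0"]:
    im,d,K,R,t=load(tag); P=cloud(d,K,R,t)
    k=(P[...,2]>.06)&(P[...,2]<.25)&(P[...,0]>.33)&(P[...,0]<.62)&(P[...,1]>-.42)&(P[...,1]<-.02)
    m=cv2.erode(k.astype(np.uint8),np.ones((2,2),np.uint8))
    n,l,s,c=cv2.connectedComponentsWithStats(m)
    for i in range(1,n):
        if s[i,4]>20:
            q=P[l==i]; print(tag,c[i].round(),s[i,4],np.percentile(q,2,0).round(3),np.percentile(q,98,0).round(3),im[l==i].mean(0).round())
    if tag=="side0":
        p=c
E
```

```text
scene0 [216. 184.] 567 [ 0.376 -0.102  0.065] [ 0.411 -0.043  0.153] [ 37.  39. 157.]
scene0 [156. 220.] 978 [ 0.463 -0.276  0.065] [ 0.472 -0.21   0.152] [ 37. 120. 146.]
scene0 [185. 247.] 456 [ 0.546 -0.232  0.062] [ 0.575 -0.191  0.116] [ 32.  99. 119.]
scene0 [ 88. 254.] 714 [ 0.5   -0.417  0.066] [ 0.529 -0.377  0.154] [131. 134. 132.]
side0 [315. 115.] 300 [ 0.494 -0.418  0.065] [ 0.523 -0.375  0.154] [119. 121. 121.]
side0 [324. 149.] 65 [ 0.46  -0.274  0.067] [ 0.464 -0.206  0.157] [ 50. 114. 135.]
side0 [287. 156.] 240 [ 0.54  -0.234  0.062] [ 0.569 -0.192  0.117] [ 37.  91. 110.]
side0 [372. 157.] 68 [ 0.33  -0.269  0.064] [ 0.34  -0.262  0.117] [22. 19. 19.]
side0 [345. 195.] 450 [ 0.371 -0.097  0.067] [ 0.406 -0.041  0.157] [ 31.  32. 127.]
```

```bash
cat >> h.py <<'E'
def plan(p,yawdeg):
    s=read_state(); R0=Ro.from_euler('xyz',s["eef_rot"]); Rt=Ro.from_euler('xyz',[-90,0,yawdeg],degrees=True)
    print("pos",s["position"].round(4),"rot",np.degrees(s["eef_rot"]).round(2),"F",s["contact_force"].round(2),"gap",round(float(s["finger_gap"]),4),"t",round(float(s["time_s"]),2))
    print("shift",(R0.inv().apply(np.array(p)-s["position"])*1000).round(1),"mm turn",np.degrees((R0.inv()*Rt).as_rotvec()).round(2))
E
python3 -c "
from h import *
plan([.464,-.243,.25],-87.3)"
```

```text
pos [ 0.1654 -0.6026  0.2529] rot [-9.0050e+01  1.0000e-02 -1.6466e+02] F [-1.06  0.03 -0.44] gap 0.0854 t 0.15
shift [-383.1    3.1 -267.7] mm turn [ 4.000e-02 -7.736e+01 -4.000e-02]
```

Request:
send_rows(translation=[[-38, 0, -27], [-77, 0, -54], [-115, 0, -80], [-153, 0, -107], [-192, 0, -134], [-230, 0, -161], [-268, 0, -187], [-306, 0, -214], [-345, 0, -241], [-383, 3, -268]], turn=[[0, -7.7, 0], [0, -15.5, 0], [0, -23.2, 0], [0, -31, 0], [0, -38.7, 0], [0, -46.4, 0], [0, -54.2, 0], [0, -61.9, 0], [0, -69.7, 0], [0, -77.4, 0]], grip=[0.085, 0.085, 0.085, 0.085, 0.085, 0.085, 0.085, 0.085, 0.085, 0.085])

```text
time_s: 1.4
position: [0.5654, -0.1198, 0.2529]
eef_rot: [-1.571, -0.0, -1.518]
contact_force: [-0.1, -0.5, 0.3]
finger_gap: 0.0851
```

```bash
python3 - <<'E'
from h import *
plan([.464,-.243,.14],-87.3)
im,d,K,R,t=grab("wrist","w1"); P=cloud(d,K,R,t)
plan([.464,-.243,.14],-87.3)
hsv=cv2.cvtColor(im,cv2.COLOR_BGR2HSV)
m=(hsv[...,0]>20)&(hsv[...,0]<36)&(hsv[...,1]>150)&(P[...,2]>.148)&(P[...,2]<.162)&(d>0)&(abs(P[...,0]-.464)<.04)&(abs(P[...,1]+.243)<.06)
q=P[m]; print(m.sum(),q.min(0).round(4),q.max(0).round(4)); r=cv2.minAreaRect(q[:,:2].astype(np.float32)); print(r,cv2.boxPoints(r).round(4).tolist(),np.median(q[:,2]))
E
```

```text
pos [ 0.5654 -0.1198  0.2529] rot [-9.0e+01 -1.0e-02 -8.7e+01] F [-0.1  -0.5   0.33] gap 0.0851 t 1.4
shift [ 117.7  112.9 -107.7] mm turn [-0.    0.3   0.01]
pos [ 0.5687 -0.1149  0.2527] rot [-8.990e+01  6.000e-02 -8.645e+01] F [-1.63  4.6  -0.7 ] gap 0.0848 t 1.45
shift [ 121.5  112.4 -112.6] mm turn [-0.1   0.85 -0.07]Traceback (most recent call last):
  File "<stdin>", line 7, in <module>
    return umr_minimum(a, axis, None, out, keepdims, initial, where)
ValueError: zero-size array to reduction operation minimum which has no identity
```

View pics/w1.png

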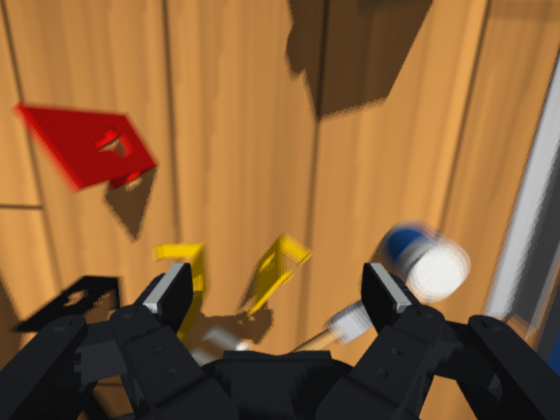

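The arm ended farther along than I commanded, about 1.34 times the shift, and may still be moving. I'll hold and read.

Request:
send_rows(translation=[[0, 0, 0], [0, 0, 0], [0, 0, 0]], turn=[[0, 0, 0], [0, 0, 0], [0, 0, 0]], grip=[0.085, 0.085, 0.085])

```text
time_s: 1.82
position: [0.5637, -0.1228, 0.253]
eef_rot: [-1.571, -0.0, -1.525]
contact_force: [-1.4, 0.1, 0.2]
finger_gap: 0.0848
```

```bash
python3 -c "
from h import *
plan([.464,-.243,.25],-87.3); print(read_state()['qd'].round(3))"
```

```text
pos [ 0.5637 -0.1228  0.253 ] rot [-9.000e+01 -1.000e-02 -8.739e+01] F [-1.36  0.15  0.22] gap 0.0848 t 1.82
shift [ 115.6    3.  -105.1] mm turn [ 0.   -0.09  0.01]
[-0.002  0.    -0.004 -0.    -0.    -0.001]
```

The mistake was mine: translations are in metres and I wrote millimetres, so the move ran at the per-row limit. Nothing was touched. I'll use metres from here.

Request:
send_rows(translation=[[0.029, 0, -0.026], [0.058, 0, -0.053], [0.087, 0, -0.079], [0.116, 0, -0.105], [0.116, 0, -0.105], [0.116, 0, -0.105]], turn=[[0, 0, 0], [0, 0, 0], [0, 0, 0], [0, 0, 0], [0, 0, 0], [0, 0, 0]], grip=[0.085, 0.085, 0.085, 0.085, 0.085, 0.085])

```text
time_s: 2.58
position: [0.4648, -0.2429, 0.2531]
eef_rot: [-1.57, -0.0, -1.525]
contact_force: [-0.4, 0.5, 0.1]
finger_gap: 0.0851
```

```bash
python3 - <<'E'
from h import *
plan([.464,-.243,.14],-87.3)
im,d,K,R,t=grab("wrist","w2"); P=cloud(d,K,R,t)
hsv=cv2.cvtColor(im,cv2.COLOR_BGR2HSV)
m=(hsv[...,0]>20)&(hsv[...,0]<36)&(hsv[...,1]>150)&(P[...,2]>.148)&(P[...,2]<.162)&(d>0)&(abs(P[...,0]-.464)<.04)&(abs(P[...,1]+.243)<.06)
q=P[m]; print(m.sum())
if len(q): 
  print(q.min(0).round(4),q.max(0).round(4)); r=cv2.minAreaRect(q[:,:2].astype(np.float32)); print(r,cv2.boxPoints(r).round(4).tolist(),np.median(q[:,2]))
E
```

```text
pos [ 0.4648 -0.2429  0.2531] rot [-8.998e+01 -1.000e-02 -8.736e+01] F [-0.36  0.52  0.06] gap 0.0851 t 2.58
shift [ 1.000e-01  1.131e+02 -8.000e-01] mm turn [-0.02 -0.06  0.01]
499
[ 0.4602 -0.2792  0.1488] [ 0.4673 -0.2098  0.1572]
((0.4637211561203003, -0.24447229504585266), (0.004173493478447199, 0.06951947510242462), 2.50873064994812) [[0.460099995136261, -0.20980000495910645], [0.46320000290870667, -0.2793000042438507], [0.4672999978065491, -0.2791000008583069], [0.4643000066280365, -0.20970000326633453]] 0.1548225798449792
```

View pics/w2.png

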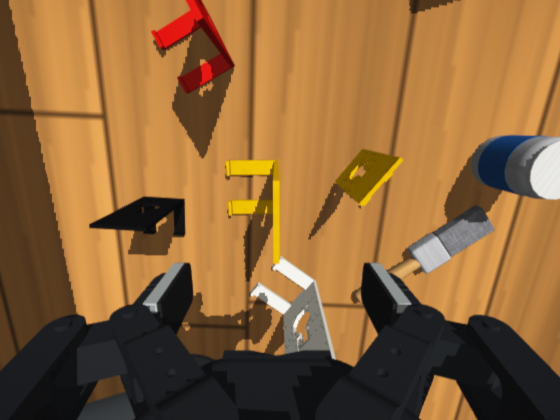

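Wrist view: the holder's top edge spans x .4637, y -.279 to -.210 at z .155, which is 69.5 mm wide with yaw 2.5°. That agrees with the other views, so I'll descend and grip.

Request:
send_rows(translation=[[0.0015, 0.03, -0.001], [0.0015, 0.06, -0.001], [0.0015, 0.085, -0.001], [0.0015, 0.1, -0.001], [0.0015, 0.1095, -0.001], [0.0015, 0.1095, -0.001], [0.0015, 0.1095, -0.001]], turn=[[0, 0, 0], [0, 0, 0], [0, 0, 0], [0, 0, 0], [0, 0, 0], [0, 0, 0], [0, 0, 0]], grip=[0.06, 0.06, 0.06, 0.06, 0.06, 0.06, 0.04])

```text
time_s: 3.5
position: [0.4644, -0.2442, 0.144]
eef_rot: [-1.57, -0.001, -1.523]
contact_force: [0.0, -0.1, -0.5]
finger_gap: 0.0428
```

Request:
send_rows(translation=[[0, 0, 0], [0, 0, 0], [0, 0, 0], [0, 0, 0], [0, 0, 0], [0, 0, 0], [0, 0, 0], [0, 0, 0]], turn=[[0, 0, 0], [0, 0, 0], [0, 0, 0], [0, 0, 0], [0, 0, 0], [0, 0, 0], [0, 0, 0], [0, 0, 0]], grip=[0.03, 0.02, 0.012, 0.008, 0.004, 0, 0, 0])

```text
time_s: 4.5
position: [0.4642, -0.2441, 0.1435]
eef_rot: [-1.57, -0.0, -1.523]
contact_force: [0.9, 0.4, 2.5]
finger_gap: 0.004
```

Request:
send_rows(translation=[[0, -0.01, 0], [0, -0.04, 0], [0, -0.08, 0], [0, -0.12, 0], [0, -0.137, 0], [0, -0.137, 0], [0, -0.137, 0]], turn=[[0, 0, 0], [0, 0, 0], [0, 0, 0], [0, 0, 0], [0, 0, 0], [0, 0, 0], [0, 0, 0]], grip=[0, 0, 0, 0, 0, 0, 0])

```text
time_s: 5.38
position: [0.4637, -0.2438, 0.2796]
eef_rot: [-1.572, 0.001, -1.523]
contact_force: [0.8, 0.4, -2.1]
finger_gap: 0.0042
```

```bash
python3 -c "
from h import *
plan([.5607,.1187,.28],-72.1)
grab('wrist','w3'); grab('side','s3')"
```

```text
pos [ 0.4637 -0.2438  0.2796] rot [-9.007e+01  5.000e-02 -8.726e+01] F [ 0.75  0.38 -2.13] gap 0.0042 t 5.38
shift [-3.574e+02 -2.000e-01  1.143e+02] mm turn [  0.06 -15.16  -0.06]
```

View pics/w3.png

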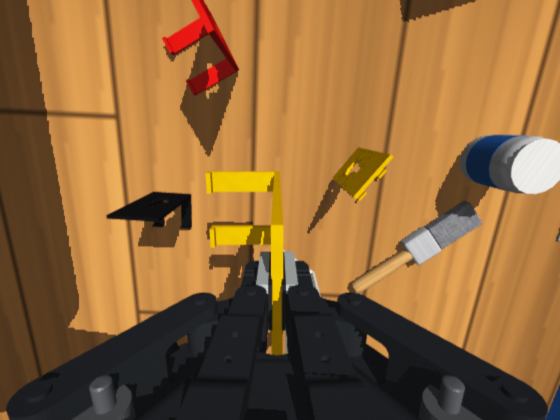

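View pics/s3.png

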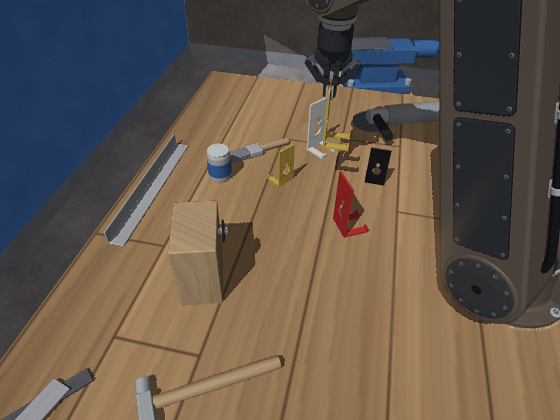

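The holder hangs upright in the fingers. The wrist view shows the plate edge at column 277 and the prongs at (240,183) and (240,235). Now over to the front of the stand.

Request:
send_rows(translation=[[-0.03, 0, 0.01], [-0.075, 0, 0.024], [-0.12, 0, 0.038], [-0.165, 0, 0.053], [-0.21, 0, 0.067], [-0.255, 0, 0.082], [-0.3, 0, 0.096], [-0.335, 0, 0.107], [-0.357, 0, 0.114], [-0.357, 0, 0.114]], turn=[[0, -1.3, 0], [0, -3.2, 0], [0, -5.1, 0], [0, -7, 0], [0, -8.9, 0], [0, -10.8, 0], [0, -12.7, 0], [0, -14.2, 0], [0, -15.2, 0], [0, -15.2, 0]], grip=[0, 0, 0, 0, 0, 0, 0, 0, 0, 0])

```text
time_s: 6.72
position: [0.5608, 0.1192, 0.2793]
eef_rot: [-1.572, 0.0, -1.256]
contact_force: [0.2, 0.3, -2.5]
finger_gap: 0.0042
```

Request:
send_rows(translation=[[0, 0.02, 0], [0, 0.04, 0], [0, 0.046, 0], [0, 0.046, 0], [0, 0.046, 0]], turn=[[0, 0, 0], [0, 0, 0], [0, 0, 0], [0, 0, 0], [0, 0, 0]], grip=[0, 0, 0, 0, 0])

```text
time_s: 7.35
position: [0.5611, 0.1178, 0.235]
eef_rot: [-1.57, -0.0, -1.258]
contact_force: [0.1, 0.0, -2.6]
finger_gap: 0.0043
```

```bash
python3 -c "
from h import *
plan([.5607,.1187,.2335],-72.1)
grab('wrist','w4'); grab('side','s4'); grab('scene','c4')"
```

```text
pos [0.5611 0.1178 0.235 ] rot [-8.995e+01 -2.000e-02 -7.207e+01] F [ 0.1   0.03 -2.55] gap 0.0043 t 7.35
shift [-1.   1.5 -0.1] mm turn [-0.05  0.03  0.02]
```

View pics/w4.png

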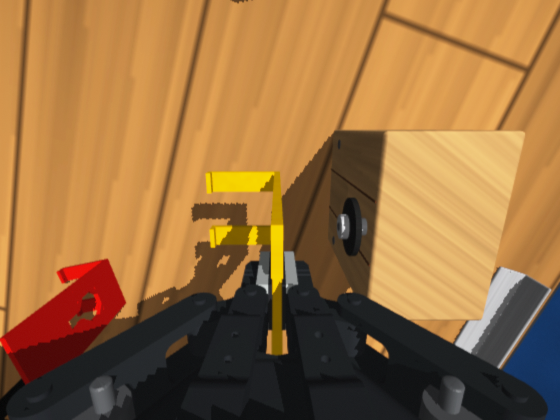

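View pics/s4.png

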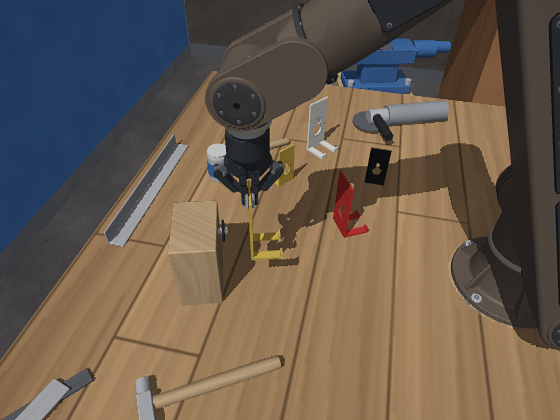

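View pics/c4.png

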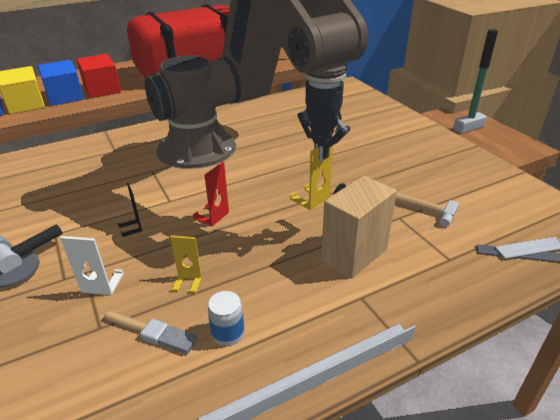

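```bash
cat > m.py <<'E'
from h import *
n=np.array([np.cos(np.radians(17.9)),np.sin(np.radians(17.9)),0]); e=np.array([-n[1],n[0],0]); B=np.array([n,e,[0,0,1]])
def mk(tag):
    im,d,K,R,t=load(tag); P=cloud(d,K,R,t); L=P@B.T
    hsv=cv2.cvtColor(im,cv2.COLOR_BGR2HSV)
    y=(hsv[...,0]>20)&(hsv[...,0]<36)&(hsv[...,1]>150)&(d>0)
    return im,L,y,hsv,d
def pct(a): return np.percentile(a,[1,10,50,90,99]).round(4)
E
python3 - <<'E'
from m import *
im,L,y,hsv,d=mk("w4")
print("== wrist (n,e,z)")
st=(L[...,0]>.61)&(L[...,0]<.75)&(abs(L[...,1]+.06)<.1)
top=st&(abs(L[...,2]-.169)<.004); er=cv2.erode(top.astype(np.uint8),np.ones((3,3)))>0
print("top z",np.median(L[er][:,2]).round(4),"n",pct(L[er][:,0]),"e",pct(L[er][:,1]))
fr=st&(L[...,2]<.15)&(L[...,2]>.03)&(abs(L[...,0]-.638)<.006)
fr=cv2.erode(fr.astype(np.uint8),np.ones((3,3)))>0
q=L[fr]; A=np.c_[q[:,1],np.ones(len(q))]; c=np.linalg.lstsq(A,q[:,0],rcond=None)[0]; print("front n",np.median(q[:,0]).round(4),"slope deg",np.degrees(c[0]).round(2),"e",pct(q[:,1]),len(q))
# screw head & washer
bx=np.zeros(d.shape,bool); bx[195:262,330:372]=True
wa=bx&(hsv[...,2]<60)&(L[...,0]<.632); print("washer",wa.sum(),pct(L[wa][:,0]),pct(L[wa][:,1]),pct(L[wa][:,2]))
he=bx&(L[...,0]<.6205)&(L[...,0]>.608); print("head",he.sum(),pct(L[he][:,0]),pct(L[he][:,1]),pct(L[he][:,2]))
# holder
h=y&(abs(L[...,1]+.06)<.06)&(L[...,0]>.49)&(L[...,0]<.60)&(L[...,2]>.05)
q=L[h]; print("holder",h.sum(),"n",pct(q[:,0]),"e",pct(q[:,1]),q[:,1].min().round(4),q[:,1].max().round(4),"z",pct(q[:,2]))
pr=h&(L[...,0]<.555); q=L[pr]; hist,ed=np.histogram(q[:,1],bins=np.arange(-.11,.0,.002)); print(list(zip(ed[:-1].round(3),hist)))
tp=h&(L[...,2]>.235); q=L[tp]; print("plate top",tp.sum(),pct(q[:,0]),pct(q[:,1]),pct(q[:,2]))
E
python3 - <<'E'
from m import *
im,L,y,hsv,d=mk("s4")
print("== side")
h=y&(abs(L[...,1]+.06)<.06)&(L[...,0]>.49)&(L[...,0]<.60)&(L[...,2]>.05)
q=L[h]; print("holder",h.sum(),"n",pct(q[:,0]),"e",pct(q[:,1]),"z",pct(q[:,2]),q[:,2].min())
pl=h&(L[...,0]>.557); q=L[pl]; print("plate edge n",pct(q[:,0]),"e",pct(q[:,1]),"z",pct(q[:,2]))
st=(L[...,0]>.61)&(L[...,0]<.75)&(abs(L[...,1]+.06)<.1)
s=st&(L[...,2]<.15)&(L[...,2]>.03)&(L[...,1]>0)&(L[...,0]>.645)&(L[...,0]<.72); print("stand side e",pct(L[s][:,1]))
top=st&(abs(L[...,2]-.169)<.004); print("top",np.median(L[top][:,2]))
im,L,y,hsv,d=mk("c4")
print("== scene")
h=y&(abs(L[...,1]+.06)<.06)&(L[...,0]>.49)&(L[...,0]<.60)&(L[...,2]>.05)
h=cv2.erode(h.astype(np.uint8),np.ones((2,2)))>0
q=L[h]; print("holder",h.sum(),"n",pct(q[:,0]),"e",pct(q[:,1]),"z",pct(q[:,2]))
pl=h&(L[...,0]>.557); q=L[pl]; c=np.linalg.lstsq(np.c_[q[:,1]+.06,q[:,2]-.17,np.ones(len(q))],q[:,0],rcond=None)[0]; print("back plane",c.round(4))
s=(L[...,2]<.15)&(L[...,2]>.03)&(abs(L[...,1]+.128)<.01)&(L[...,0]>.645)&(L[...,0]<.72); print("stand -e side",pct(L[s][:,1]))
E
```

```text
== wrist (n,e,z)
top z 0.1691 n [0.6369 0.645  0.6807 0.7154 0.7233] e [-0.1244 -0.106  -0.0475 -0.001   0.0087]
front n 0.6366 slope deg -0.01 e [-0.1224 -0.112  -0.0308  0.0015  0.0085] 3015
washer 850 [0.6161 0.6234 0.6238 0.6266 0.6276] [-0.0798 -0.0739 -0.0549 -0.0414 -0.0381] [0.1321 0.1446 0.1609 0.1704 0.1721]
head 225 [0.616  0.6165 0.6173 0.6199 0.6204] [-0.0681 -0.0655 -0.0581 -0.0519 -0.0506] [0.1428 0.147  0.155  0.1583 0.1592]
holder 4408 n [0.5083 0.5158 0.5585 0.5711 0.572 ] e [-0.0948 -0.0884 -0.0425 -0.0261 -0.0256] -0.0961 -0.0254 z [0.0948 0.0967 0.0986 0.2466 0.2473]
[(np.float64(-0.11), np.int64(0)), (np.float64(-0.108), np.int64(0)), (np.float64(-0.106), np.int64(0)), (np.float64(-0.104), np.int64(0)), (np.float64(-0.102), np.int64(0)), (np.float64(-0.1), np.int64(0)), (np.float64(-0.098), np.int64(2)), (np.float64(-0.096), np.int64(76)), (np.float64(-0.094), np.int64(108)), (np.float64(-0.092), np.int64(98)), (np.float64(-0.09), np.int64(106)), (np.float64(-0.088), np.int64(99)), (np.float64(-0.086), np.int64(99)), (np.float64(-0.084), np.int64(106)), (np.floa
[... 1436 characters left out ...]
0.5699 0.5716 0.572 ] [-0.0884 -0.081  -0.0499 -0.0277 -0.0256] [0.2366 0.2453 0.2462 0.247  0.2476]
== side
holder 650 n [0.5086 0.5149 0.5522 0.5718 0.573 ] e [-0.0939 -0.0865 -0.0372 -0.0248 -0.0233] z [0.0928 0.096  0.0989 0.2437 0.2492] 0.09166586228436724
plate edge n [0.5573 0.5612 0.5698 0.5726 0.5731] e [-0.0918 -0.0802 -0.0267 -0.0243 -0.023 ] z [0.0938 0.0971 0.1678 0.2473 0.2493]
stand side e [0.0086 0.0097 0.0109 0.0121 0.0131]
top 0.16991706518034652
== scene
holder 949 n [0.5137 0.5575 0.5745 0.5759 0.577 ] e [-0.0969 -0.0932 -0.0748 -0.0329 -0.0264] z [0.0943 0.0974 0.1536 0.216  0.2418]
back plane [0.0143 0.0079 0.5745]
stand -e side [-0.1318 -0.1304 -0.129  -0.1276 -0.1266]
```

```bash
python3 - <<'E'
from m import *
im,L,y,hsv,d=mk("w4")
st=(L[...,0]>.63)&(L[...,0]<.73)&(abs(L[...,1]+.06)<.1)
top=st&(abs(L[...,2]-.169)<.003)
for n0 in np.arange(.645,.72,.015):
    k=top&(abs(L[...,0]-n0)<.004); print("stand +e edge",n0.round(3),L[k][:,1].max().round(4))
h=y&(abs(L[...,1]+.06)<.06)&(L[...,0]>.49)&(L[...,0]<.60)
for z0 in (.1,.15,.2,.245):
    k=h&(abs(L[...,2]-z0)<.004)&(L[...,0]>.56); 
    if k.any(): print("holder z",z0,"emax",L[k][:,1].max().round(4),"n",np.median(L[k][:,0]).round(4),k.sum())
for n0 in (.515,.525,.54,.55):
    k=h&(abs(L[...,0]-n0)<.004); ee=L[k][:,1]; a=ee[ee>-.06]; b=ee[ee<-.06]; print("prongs",n0,[v.round(4) for v in (b.min(),b.max(),a.min(),a.max())],"mid",((b.min()+b.max()+a.min()+a.max())/4).round(4), ((b.max()+a.min())/2).round(4))
he=np.zeros(d.shape,bool); he[195:262,330:372]=True
he&=(L[...,0]<.6195)&(L[...,0]>.612)&(hsv[...,2]>60)
v,u=np.nonzero(he); print("head px",u.min(),u.max(),v.min(),v.max(),"e",L[he][:,1].min().round(4),L[he][:,1].max().round(4),"z",L[he][:,2].min().round(4),L[he][:,2].max().round(4))
k=he&(L[...,0]<.6175); print("face",k.sum(),L[k].min(0).round(4),L[k].max(0).round(4),L[k].mean(0).round(4))
cv2.imwrite("pics/hd.png",cv2.resize(im[190:265,320:385],None,fx=8,fy=8,interpolation=cv2.INTER_NEAREST))
E
```

```text
stand +e edge 0.645 0.01
stand +e edge 0.66 0.01
stand +e edge 0.675 0.01
stand +e edge 0.69 0.01
stand +e edge 0.705 0.01
holder z 0.1 emax -0.0259 n 0.563 221
holder z 0.15 emax -0.0258 n 0.5697 12
holder z 0.2 emax -0.0257 n 0.57 31
holder z 0.245 emax -0.0254 n 0.5699 1461
prongs 0.515 [np.float64(-0.096), np.float64(-0.078), np.float64(-0.0436), np.float64(-0.0261)] mid -0.0609 -0.0608
prongs 0.525 [np.float64(-0.0955), np.float64(-0.0775), np.float64(-0.0436), np.float64(-0.026)] mid -0.0607 -0.0605
prongs 0.54 [np.float64(-0.1089), np.float64(-0.0777), np.float64(-0.0434), np.float64(-0.0259)] mid -0.064 -0.0606
prongs 0.55 [np.float64(-0.0956), np.float64(-0.0776), np.float64(-0.0435), np.float64(-0.026)] mid -0.0607 -0.0605
head px 337 345 215 239 e -0.0689 -0.0502 z 0.1423 0.1596
face 98 [ 0.6163 -0.0689  0.1423] [ 0.6175 -0.0506  0.1591] [ 0.6168 -0.059   0.1526]
```

View pics/hd.png

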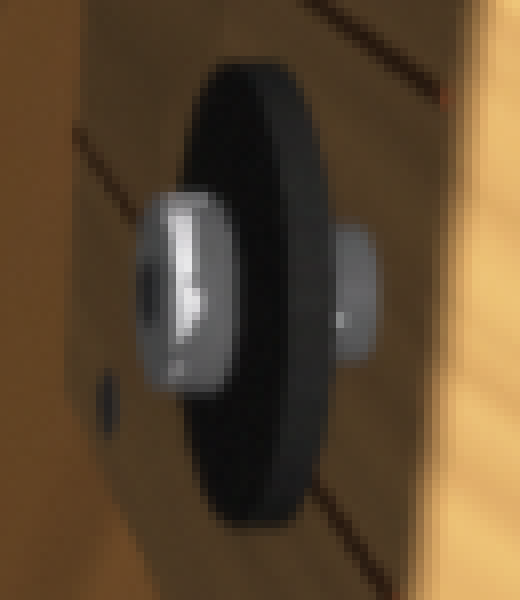

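The wrist view puts the screw head at e -.0597, z about .150, with its front at n .6166. The holder centre is at e -.0607 and its hole is at z about .150. I'll shift 0.9 mm sideways and move in most of the way, with the head entering the hole.

Request:
send_rows(translation=[[-0.0009, 0.0, 0.01], [-0.0009, 0.0, 0.022], [-0.0009, 0.0, 0.032], [-0.0009, 0.0, 0.038], [-0.0009, 0.0, 0.038], [-0.0009, 0.0, 0.038]], turn=[[0, 0, 0], [0, 0, 0], [0, 0, 0], [0, 0, 0], [0, 0, 0], [0, 0, 0]], grip=[0, 0, 0, 0, 0, 0])

```text
time_s: 8.25
position: [0.5965, 0.1305, 0.2343]
eef_rot: [-1.571, -0.0, -1.258]
contact_force: [-0.4, 0.1, -3.1]
finger_gap: 0.0041
```

```bash
cat > r.py <<'E'
from m import *
s=read_state(); print("t",round(float(s["time_s"]),2),"n,e,z",(B@s["position"]).round(4),"F",(B@s["contact_force"]).round(2),"rot",np.degrees(s["eef_rot"]).round(2),"T",s["torque"].round(2))
E
python3 r.py; python3 - <<'E'
from m import *
grab('wrist','w5'); grab('side','s5')
im,L,y,hsv,d=mk("w5")
st=(L[...,0]>.63)&(L[...,0]<.73)&(abs(L[...,1]+.06)<.1)
top=st&(abs(L[...,2]-.169)<.003); k=top&(abs(L[...,0]-.69)<.03); print("stand edge",L[k][:,1].max().round(4),"front",pct(L[st&(L[...,2]<.14)&(L[...,2]>.05)&(L[...,0]<.642)][:,0]))
h=y&(abs(L[...,1]+.06)<.06)&(L[...,0]>.53)&(L[...,0]<.63)
k=h&(L[...,0]<.575)&(L[...,0]>.555); ee=L[k][:,1]; a=ee[ee>-.06]; b=ee[ee<-.06]; print("prongs",b.min(),b.max(),a.min(),a.max(),((b.max()+a.min())/2).round(4))
k=h&(L[...,2]>.235); print("top",L[k][:,1].max().round(4),pct(L[k][:,0]),np.median(L[k][:,2]))
cv2.imwrite("pics/s5c.png",cv2.resize(load("s5")[0][150:300,150:310],None,fx=4,fy=4,interpolation=cv2.INTER_CUBIC))
E
```

```text
t 8.25 n,e,z [ 0.6077 -0.0591  0.2343] F [-0.31  0.25 -3.14] rot [-90.03  -0.   -72.06] T [-0.03 -0.04 -0.02]
stand edge 0.0101 front [0.6359 0.6365 0.6366 0.6368 0.6384]
prongs -0.09431426982767058 -0.07643961556884672 -0.042368245490135736 -0.024681575875013875 -0.0594
top -0.0241 [0.6049 0.6053 0.6074 0.6092 0.6096] 0.24542020207942816
```

View pics/w5.png

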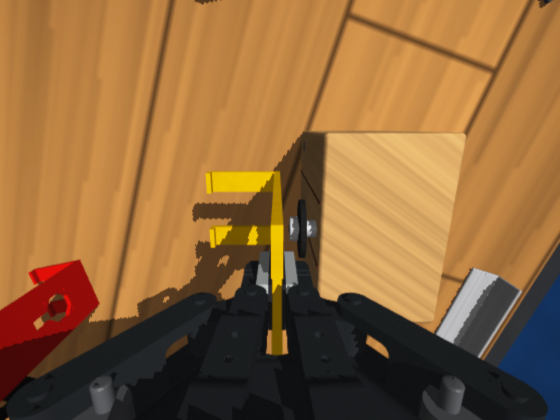

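View pics/s5c.png

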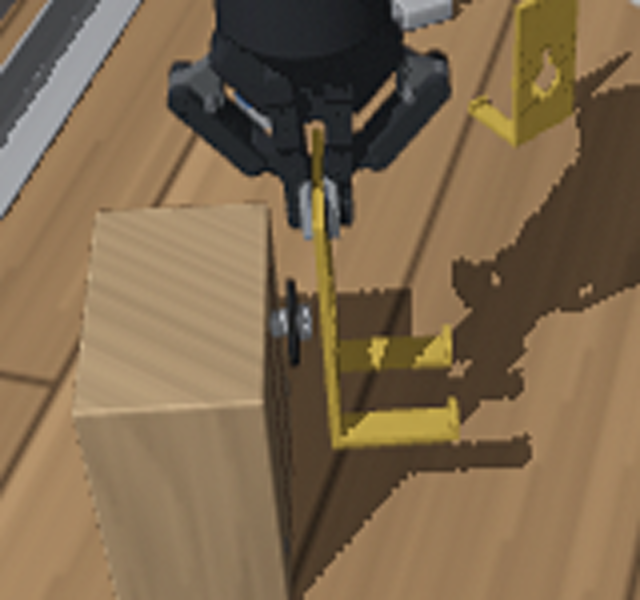

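Request:
send_rows(translation=[[0, 0, 0.003], [0, 0, 0.006], [0, 0, 0.009], [0, 0, 0.012], [0, 0, 0.012]], turn=[[0, 0, 0], [0, 0, 0], [0, 0, 0], [0, 0, 0], [0, 0, 0]], grip=[0, 0, 0, 0, 0])

```text
time_s: 8.98
position: [0.6083, 0.1343, 0.2342]
eef_rot: [-1.571, -0.0, -1.258]
contact_force: [0.7, -0.4, -2.1]
finger_gap: 0.004
```

```bash
python3 r.py
```

```text
t 8.97 n,e,z [ 0.6201 -0.0592  0.2342] F [ 0.56 -0.59 -2.14] rot [-90.01  -0.   -72.05] T [-0.    0.04 -0.01]
```

Request:
send_rows(translation=[[0, 0, 0.001], [0, 0, 0.002], [0, 0, 0.003], [0, 0, 0.003], [0, 0, 0.003]], turn=[[0, 0, 0], [0, 0, 0], [0, 0, 0], [0, 0, 0], [0, 0, 0]], grip=[0, 0, 0, 0, 0])

```text
time_s: 9.6
position: [0.6107, 0.1351, 0.2343]
eef_rot: [-1.572, -0.0, -1.258]
contact_force: [-5.1, -1.1, 0.2]
finger_gap: 0.0041
```

```bash
python3 r.py
```

```text
t 9.6 n,e,z [ 0.6226 -0.0591  0.2343] F [-5.22  0.55  0.18] rot [-90.05  -0.   -72.05] T [-0.35  0.94 -0.  ]
```

Washer contact is felt at 5.2 N. Press on to about 6 mm.

Request:
send_rows(translation=[[0, 0, 0.001], [0, 0, 0.002], [0, 0, 0.003], [0, 0, 0.004], [0, 0, 0.0045], [0, 0, 0.0045]], turn=[[0, 0, 0], [0, 0, 0], [0, 0, 0], [0, 0, 0], [0, 0, 0], [0, 0, 0]], grip=[0, 0, 0, 0, 0, 0])

```text
time_s: 10.35
position: [0.6149, 0.1364, 0.2343]
eef_rot: [-1.572, 0.0, -1.258]
contact_force: [-6.0, -2.1, 0.6]
finger_gap: 0.0041
```

```bash
python3 r.py; python3 - <<'E'
from m import *
grab('wrist','w6'); grab('side','s6')
for tg in ("w6","s6"):
    im,L,y,hsv,d=mk(tg)
    st=(L[...,0]>.63)&(L[...,0]<.73)&(abs(L[...,1]+.06)<.1)
    print(tg,"front",np.median(L[st&(L[...,2]<.14)&(L[...,2]>.05)&(L[...,0]<.642)][:,0]).round(4))
    h=y&(abs(L[...,1]+.06)<.06)&(L[...,0]>.615)&(L[...,0]<.635)
    for z0 in np.arange(.1,.25,.015):
        k=h&(abs(L[...,2]-z0)<.006)&(L[...,1]>-.035); 
        if k.sum()>3: print(z0.round(3),pct(L[k][:,0]),L[k][:,1].max().round(4),k.sum())
a=load("w6")[0][130:280,190:400];b=load("s6")[0][150:280,150:290]
cv2.imwrite("pics/w6c.png",cv2.resize(a,None,fx=3.5,fy=3.5,interpolation=cv2.INTER_CUBIC))
cv2.imwrite("pics/s6c.png",cv2.resize(b,None,fx=4.5,fy=4.5,interpolation=cv2.INTER_CUBIC))
E
```

```text
t 10.35 n,e,z [ 0.627  -0.0592  0.2343] F [-6.34 -0.13  0.62] rot [-90.08   0.   -72.06] T [-0.5   1.3  -0.01]
w6 front 0.6366
0.1 [0.6151 0.6159 0.6195 0.6225 0.6275] -0.0247 119
0.115 [0.6234 0.6237 0.626  0.6276 0.6276] -0.0246 13
0.13 [0.6236 0.624  0.626  0.6276 0.6276] -0.0246 15
0.145 [0.6238 0.6239 0.626  0.6277 0.6282] -0.0245 18
0.16 [0.624  0.6241 0.6261 0.6281 0.6282] -0.0244 26
0.175 [0.6236 0.6239 0.6258 0.6277 0.6281] -0.0244 26
0.19 [0.6238 0.6239 0.6262 0.6285 0.6286] -0.0243 39
0.205 [0.624  0.6242 0.6262 0.6279 0.6284] -0.0242 49
0.22 [0.6243 0.6248 0.6268 0.6285 0.6287] -0.0242 64
0.235 [0.6241 0.6245 0.6263 0.6285 0.6289] -0.0242 91
s6 front 0.6374
0.1 [0.6152 0.6155 0.6204 0.6252 0.6273] -0.0225 32
0.115 [0.6243 0.6243 0.626  0.6281 0.6282] -0.0225 9
0.13 [0.6249 0.625  0.6255 0.6274 0.6275] -0.0232 7
0.145 [0.6239 0.6239 0.6258 0.6281 0.6283] -0.0235 15
0.16 [0.6248 0.6249 0.6267 0.6286 0.6289] -0.0226 10
0.175 [0.624  0.6241 0.6258 0.6278 0.6279] -0.0228 13
0.19 [0.6245 0.6247 0.6268 0.6288 0.629 ] -0.0222 13
0.205 [0.6254 0.6256 0.6271 0.6291 0.6292] -0.0226 9
0.22 [0.6244 0.6245 0.6262 0.6284 0.6295] -0.0226 16
0.235 [0.6248 0.6249 0.6268 0.6287 0.6291] -0.0213 16
```

View pics/w6c.png

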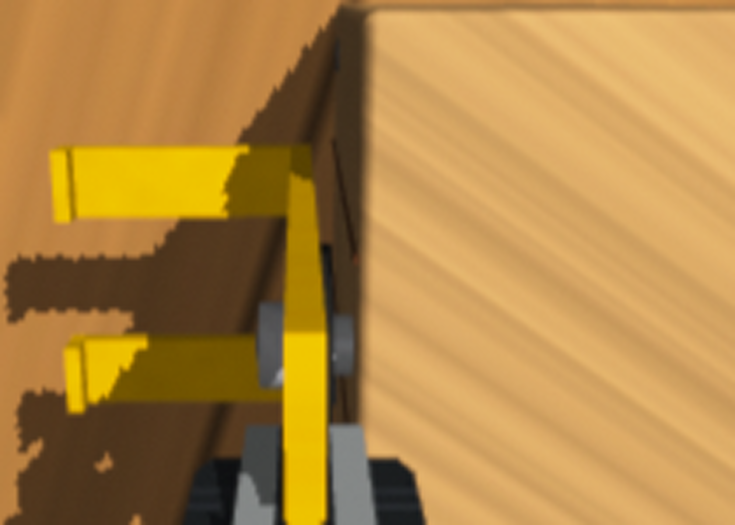

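View pics/s6c.png

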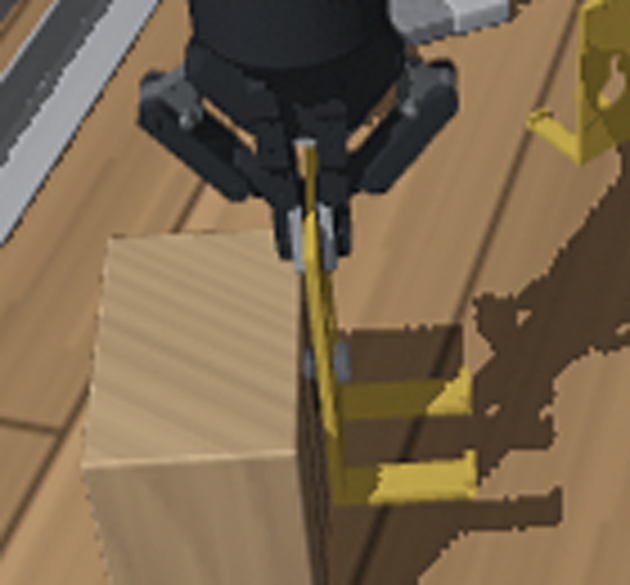

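Side view: the head is in front of the plate at about (340,360) in the crop, the plate is upright, the washer is pressed about 5 mm, and lateral alignment is within 0.5 mm. I'll press a touch more and slide down.

Request:
send_rows(translation=[[0.0003, 0, 0.0008], [0.0003, 0.002, 0.0008], [0.0003, 0.004, 0.0008], [0.0003, 0.006, 0.0008], [0.0003, 0.008, 0.0008], [0.0003, 0.01, 0.0008], [0.0003, 0.012, 0.0008], [0.0003, 0.012, 0.0008]], turn=[[0, 0, 0], [0, 0, 0], [0, 0, 0], [0, 0, 0], [0, 0, 0], [0, 0, 0], [0, 0, 0], [0, 0, 0]], grip=[0, 0, 0, 0, 0, 0, 0, 0])

```text
time_s: 11.45
position: [0.6157, 0.1364, 0.2224]
eef_rot: [-1.572, -0.0, -1.258]
contact_force: [-5.8, -2.2, 0.8]
finger_gap: 0.0038
```

```bash
python3 r.py
```

```text
t 11.45 n,e,z [ 0.6278 -0.0594  0.2224] F [-6.21 -0.26  0.82] rot [-90.07  -0.   -72.05] T [-0.47  1.31  0.  ]
```

Request:
send_rows(translation=[[0, 0.002, 0], [0, 0.004, 0], [0, 0.006, 0], [0, 0.008, 0], [0, 0.01, 0]], turn=[[0, 0, 0], [0, 0, 0], [0, 0, 0], [0, 0, 0], [0, 0, 0]], grip=[0, 0, 0, 0, 0])

```text
time_s: 12.08
position: [0.6159, 0.1365, 0.2128]
eef_rot: [-1.571, -0.0, -1.258]
contact_force: [-6.5, -0.9, 5.2]
finger_gap: 0.004
```

```bash
python3 r.py; python3 - <<'E'
from m import *
grab('side','s7');grab('wrist','w7')
a=load("w7")[0][130:280,190:400];b=load("s7")[0][150:280,150:290]
cv2.imwrite("pics/w7c.png",cv2.resize(a,None,fx=3.5,fy=3.5,interpolation=cv2.INTER_CUBIC))
cv2.imwrite("pics/s7c.png",cv2.resize(b,None,fx=4.5,fy=4.5,interpolation=cv2.INTER_CUBIC))
for tg in ("w7","s7"):
    im,L,y,hsv,d=mk(tg)
    h=y&(abs(L[...,1]+.06)<.06)&(L[...,0]>.615)&(L[...,0]<.635)
    for z0 in np.arange(.1,.23,.03):
        k=h&(abs(L[...,2]-z0)<.008)&(L[...,1]>-.035); 
        if k.sum()>3: print(z0.round(3),pct(L[k][:,0]),L[k][:,1].max().round(4),k.sum())
E
```

```text
t 12.07 n,e,z [ 0.6281 -0.0594  0.2128] F [-6.44  1.14  5.16] rot [-9.001e+01 -1.000e-02 -7.205e+01] T [-0.42  1.37 -0.  ]
0.1 [0.6244 0.6245 0.6265 0.6285 0.6285] -0.0249 18
0.13 [0.6248 0.6249 0.627  0.6284 0.6291] -0.0247 25
0.16 [0.6245 0.6249 0.6271 0.6289 0.6295] -0.0246 46
0.19 [0.625  0.6253 0.6271 0.6292 0.6297] -0.0246 75
0.22 [0.6251 0.6256 0.6276 0.6293 0.6297] -0.0243 382
0.1 [0.6249 0.625  0.627  0.629  0.6294] -0.0225 17
0.13 [0.6251 0.6251 0.6268 0.6292 0.6295] -0.0226 17
0.16 [0.6251 0.6253 0.6268 0.629  0.6302] -0.0224 20
0.19 [0.6263 0.6264 0.6277 0.6298 0.6301] -0.0223 12
0.22 [0.6259 0.626  0.6279 0.63   0.6304] -0.0222 26
```

View pics/w7c.png

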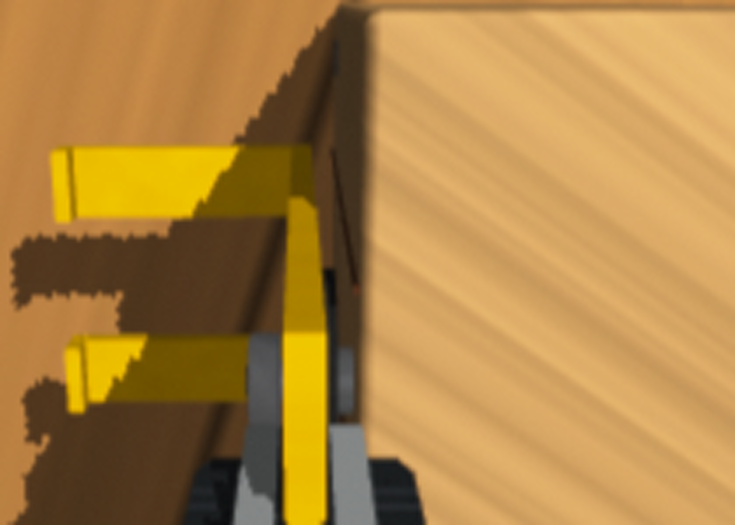

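View pics/s7c.png

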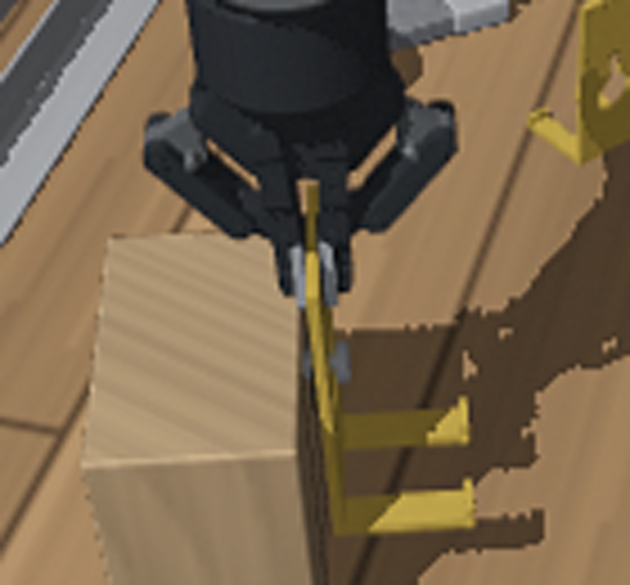

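Kinetic friction level is Fz about +5 while sliding. Now smaller steps, watching for the end stop.

Request:
send_rows(translation=[[0, 0.001, 0], [0, 0.002, 0], [0, 0.003, 0], [0, 0.004, 0]], turn=[[0, 0, 0], [0, 0, 0], [0, 0, 0], [0, 0, 0]], grip=[0, 0, 0, 0])

```text
time_s: 12.68
position: [0.6159, 0.1365, 0.2088]
eef_rot: [-1.571, -0.0, -1.258]
contact_force: [-7.0, -2.6, 4.2]
finger_gap: 0.0045
```

Request:
send_rows(translation=[[0, 0.001, 0], [0, 0.002, 0]], turn=[[0, 0, 0], [0, 0, 0]], grip=[0, 0])

```text
time_s: 12.92
position: [0.6159, 0.1364, 0.2068]
eef_rot: [-1.571, -0.0, -1.258]
contact_force: [-6.0, -1.3, 4.3]
finger_gap: 0.004
```

Request:
send_rows(translation=[[0, 0.001, 0]], turn=[[0, 0, 0]], grip=[0])

```text
time_s: 13.05
position: [0.6159, 0.1365, 0.2058]
eef_rot: [-1.571, -0.0, -1.258]
contact_force: [-6.3, -1.6, 3.6]
finger_gap: 0.0041
```

Request:
send_rows(translation=[[0, 0.001, 0]], turn=[[0, 0, 0]], grip=[0])

```text
time_s: 13.18
position: [0.6159, 0.1365, 0.2048]
eef_rot: [-1.571, -0.0, -1.258]
contact_force: [-5.9, -2.0, 2.9]
finger_gap: 0.0044
```

Request:
send_rows(translation=[[0, 0.001, 0]], turn=[[0, 0, 0]], grip=[0])

```text
time_s: 13.3
position: [0.6159, 0.1365, 0.2038]
eef_rot: [-1.571, -0.0, -1.258]
contact_force: [-6.5, -2.5, 5.1]
finger_gap: 0.0041
```

Request:
send_rows(translation=[[0, 0.0007, 0]], turn=[[0, 0, 0]], grip=[0])

```text
time_s: 13.42
position: [0.6159, 0.1365, 0.2031]
eef_rot: [-1.571, -0.0, -1.258]
contact_force: [-7.1, -2.4, 4.7]
finger_gap: 0.0043
```

Request:
send_rows(translation=[[0, 0.0005, 0]], turn=[[0, 0, 0]], grip=[0])

```text
time_s: 13.55
position: [0.6159, 0.1365, 0.2026]
eef_rot: [-1.571, -0.0, -1.258]
contact_force: [-6.2, -2.7, 5.0]
finger_gap: 0.0037
```

Request:
send_rows(translation=[[0, 0.0005, 0]], turn=[[0, 0, 0]], grip=[0])

```text
time_s: 13.68
position: [0.6159, 0.1365, 0.2021]
eef_rot: [-1.571, -0.0, -1.258]
contact_force: [-6.9, -1.2, 4.1]
finger_gap: 0.004
```

Request:
send_rows(translation=[[0, 0.0005, 0]], turn=[[0, 0, 0]], grip=[0])

```text
time_s: 13.8
position: [0.616, 0.1365, 0.2017]
eef_rot: [-1.571, -0.0, -1.258]
contact_force: [-6.4, -1.3, 6.0]
finger_gap: 0.0041
```

Request:
send_rows(translation=[[0, 0.0004, 0]], turn=[[0, 0, 0]], grip=[0])

```text
time_s: 13.92
position: [0.616, 0.1365, 0.2015]
eef_rot: [-1.571, -0.0, -1.258]
contact_force: [-7.7, -3.2, 7.5]
finger_gap: 0.0042
```

```bash
python3 r.py
```

```text
t 13.93 n,e,z [ 0.6281 -0.0594  0.2015] F [-8.32 -0.64  7.51] rot [-8.999e+01 -1.000e-02 -7.206e+01] T [-0.44  1.45  0.01]
```

Request:
send_rows(translation=[[0, 0.0004, 0]], turn=[[0, 0, 0]], grip=[0])

```text
time_s: 14.05
position: [0.616, 0.1365, 0.2014]
eef_rot: [-1.57, -0.0, -1.258]
contact_force: [-8.5, -2.4, 9.9]
finger_gap: 0.0044
```

```bash
python3 r.py
```

```text
t 14.05 n,e,z [ 0.6282 -0.0595  0.2014] F [-8.83  0.33  9.93] rot [-8.998e+01 -1.000e-02 -7.206e+01] T [-0.46  1.57 -0.03]
```

The stop is felt at TCP z .2014, where Fz rises to 9.9 N while the position stalls. This puts the screw at z ≈ .148, as the side view gave. Keeping that light down-load, I'll ease back so the head enters the recess under control.

Request:
send_rows(translation=[[0, 0, -0.0005], [0, 0, -0.001], [0, 0, -0.0015], [0, 0, -0.002], [0, 0, -0.0025], [0, 0, -0.003]], turn=[[0, 0, 0], [0, 0, 0], [0, 0, 0], [0, 0, 0], [0, 0, 0], [0, 0, 0]], grip=[0, 0, 0, 0, 0, 0])

```text
time_s: 14.8
position: [0.614, 0.1358, 0.2014]
eef_rot: [-1.568, -0.0, -1.258]
contact_force: [-2.6, -0.5, 5.9]
finger_gap: 0.0043
```

```bash
python3 r.py; python3 - <<'E'
from m import *
grab('side','s8');grab('wrist','w8')
a=load("w8")[0][130:280,190:400];b=load("s8")[0][150:280,150:290]
cv2.imwrite("pics/w8c.png",cv2.resize(a,None,fx=3.5,fy=3.5,interpolation=cv2.INTER_CUBIC))
cv2.imwrite("pics/s8c.png",cv2.resize(b,None,fx=4.5,fy=4.5,interpolation=cv2.INTER_CUBIC))
for tg in ("w8","s8"):
    im,L,y,hsv,d=mk(tg)
    h=y&(abs(L[...,1]+.06)<.06)&(L[...,0]>.61)&(L[...,0]<.635)
    for z0 in np.arange(.08,.22,.02):
        k=h&(abs(L[...,2]-z0)<.008)&(L[...,1]>-.035); 
        if k.sum()>3: print(z0.round(3),pct(L[k][:,0]),L[k][:,1].max().round(4),k.sum())
E
```

```text
t 14.8 n,e,z [ 0.626  -0.0595  0.2014] F [-2.59  0.29  5.87] rot [-8.984e+01 -2.000e-02 -7.206e+01] T [0.   0.42 0.04]
0.08 [0.6236 0.6237 0.6253 0.6273 0.6278] -0.025 17
0.1 [0.623  0.623  0.6253 0.6276 0.6277] -0.025 21
0.12 [0.6231 0.6232 0.6253 0.6274 0.6275] -0.0248 28
0.14 [0.6233 0.6234 0.6253 0.6272 0.6276] -0.0247 36
0.16 [0.623  0.6235 0.6253 0.6275 0.6276] -0.0247 50
0.18 [0.6231 0.6235 0.6252 0.6274 0.6279] -0.0245 76
0.2 [0.623  0.6234 0.6252 0.6275 0.6279] -0.0243 122
0.22 [0.6232 0.6236 0.6252 0.6273 0.6277] -0.0245 250
0.08 [0.6242 0.6244 0.6265 0.6282 0.6285] -0.023 12
0.1 [0.6236 0.6236 0.6253 0.6274 0.6276] -0.022 13
0.12 [0.6236 0.6237 0.6259 0.6278 0.628 ] -0.023 16
0.14 [0.624  0.624  0.6261 0.6282 0.6284] -0.0226 14
0.16 [0.6236 0.6242 0.6261 0.6279 0.6285] -0.0225 16
0.18 [0.6236 0.6237 0.6256 0.6275 0.628 ] -0.0223 19
0.2 [0.6236 0.6237 0.6258 0.6279 0.6282] -0.0217 20
0.22 [0.6249 0.625  0.6251 0.6269 0.6269] -0.0241 8
```

View pics/w8c.png

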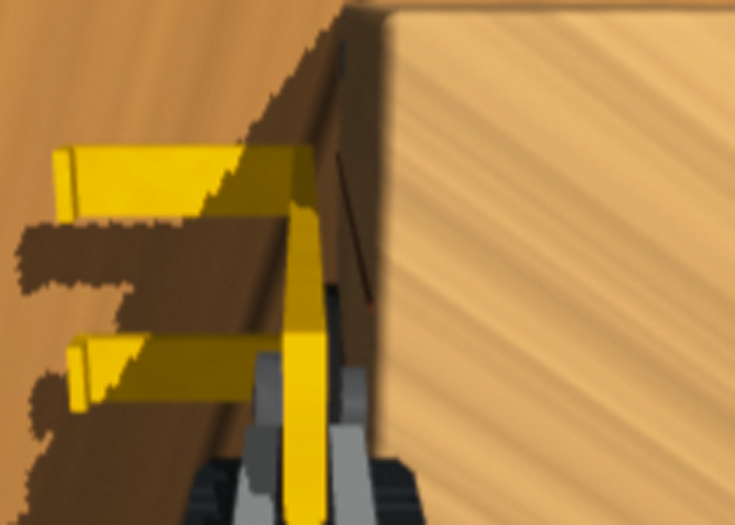

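View pics/s8c.png

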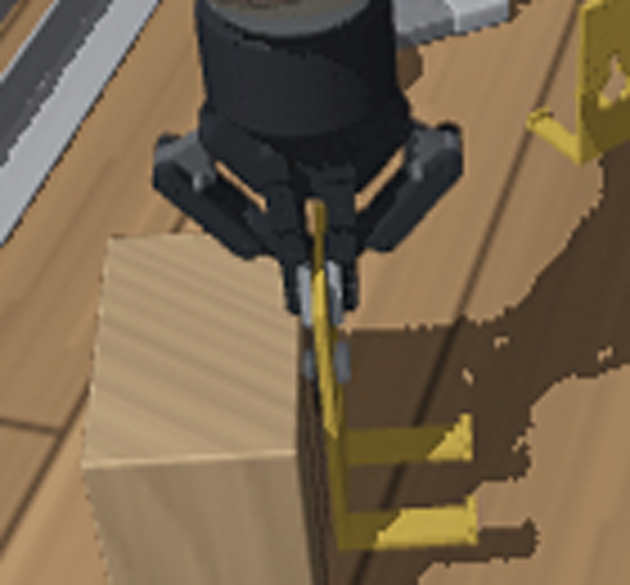

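After easing back, the plate front (n .623) bears on the head underside (.6226) and Fn is only -2.6 N. So the head has not entered the recess yet. I'll check the geometry before acting.

```bash
python3 - <<'E'
from m import *
im,L,y,hsv,d=mk("w8")
# crop->px : u=190+x/3.5, v=130+y/3.5
for nm,x,yy in [("pad back",347,440),("pad back2",350,480),("pad front",262,440),("head",268,375),("head2",268,395),("head3",262,365),("shank",352,380),("shank top",352,400),("washer",332,340),("washer2",331,310)]:
    u=int(190+x/3.5); v=int(130+yy/3.5); print(nm,u,v,L[v,u].round(4),im[v,u])
he=np.zeros(d.shape,bool); he[225:252,258:271]=True
k=he&(~y)&(L[...,0]>.612)&(L[...,0]<.6235)&(L[...,2]>.13)&(L[...,2]<.165)&(abs(L[...,1]+.06)<.012); q=L[k]; print("head",k.sum(),q.min(0).round(4),q.max(0).round(4))
wa=np.zeros(d.shape,bool); wa[205:250,278:300]=True
k=wa&(hsv[...,2]<45)&(L[...,0]<.634)&(L[...,2]>.12); q=L[k]; print("washer",k.sum(),q.min(0).round(4),q.max(0).round(4))
k=y&(L[...,2]>.19)&(abs(L[...,0]-.625)<.01); print("plate top z",np.median(L[k&(L[...,2]>.205)][:,2]).round(4))
k=(L[...,0]>.65)&(L[...,0]<.7)&(abs(L[...,2]-.169)<.005)&(L[...,1]>-.03); print("stand top",np.median(L[k][:,2]).round(4))
cv2.imwrite("pics/w8d.png",cv2.resize(im[200:300,230:330],None,fx=6,fy=6,interpolation=cv2.INTER_NEAREST))
E
```

```text
pad back 289 255 [ 0.6318 -0.049   0.1883] [133 135 131]
pad back2 290 267 [ 0.6317 -0.0494  0.2007] [134 135 132]
pad front 264 255 [ 0.6191 -0.0491  0.1881] [68 69 67]
head 266 237 [ 0.619  -0.0526  0.1536] [81 80 81]
head2 266 242 [ 0.6191 -0.0547  0.1568] [91 90 89]
head3 264 234 [ 0.6177 -0.0513  0.1518] [79 78 79]
shank 290 238 [ 0.634  -0.0535  0.1532] [82 80 80]
shank top 290 244 [ 0.634  -0.0564  0.1559] [97 96 95]
washer 284 227 [ 0.6299 -0.0429  0.1626] [30 45 51]
washer2 284 218 [ 0.6301 -0.0394  0.1562] [28 30 30]
head 172 [ 0.6162 -0.0618  0.1484] [ 0.6216 -0.0497  0.1602]
washer 105 [ 0.6295 -0.0541  0.1447] [ 0.6316 -0.0374  0.1703]
plate top z 0.2126
stand top 0.169
```

View pics/w8d.png

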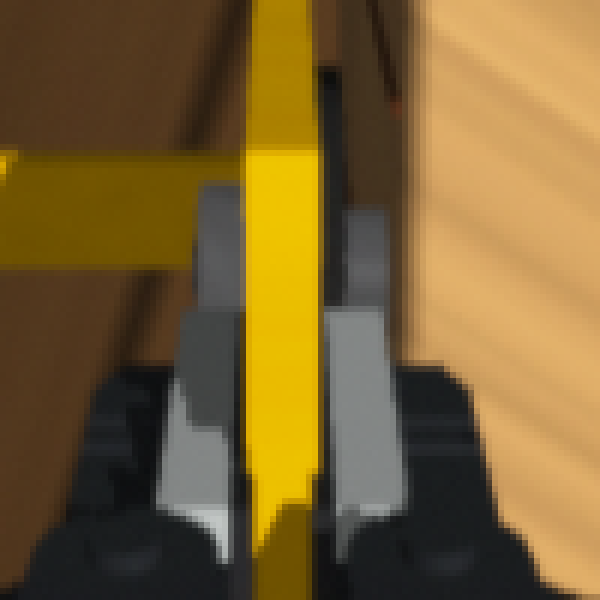

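```bash
python3 - <<'E'
from m import *
from scipy.optimize import least_squares
for tg,box in [("w4",(195,262,330,372)),("w5",(205,255,285,325)),("w8",(225,252,258,271))]:
    im,L,y,hsv,d=mk(tg)
    m=np.zeros(d.shape,bool); m[box[0]:box[1],box[2]:box[3]]=True
    for nm,lo,hi,r in [("head",.6180,.6220,.0095)]:
        k=m&(~y)&(L[...,0]>lo)&(L[...,0]<hi)&(L[...,2]>.135)&(hsv[...,2]>55); q=L[k]
        f=least_squares(lambda c:np.hypot(q[:,1]-c[0],q[:,2]-c[1])-r,[-.06,.149],loss='soft_l1',f_scale=.0005)
        g=least_squares(lambda c:np.hypot(q[:,1]+.0597,q[:,2]-c[0])-r,[.149],loss='soft_l1',f_scale=.0005)
        print(tg,nm,len(q),f.x.round(4),"rms",np.sqrt((f.fun**2).mean()).round(4),"fixed e:",g.x.round(4))
    # washer rim (facing camera edges)
    k=m&(hsv[...,2]<60)&(L[...,0]>.6245)&(L[...,0]<.6275)&(L[...,2]>.12) if tg!="w8" else m&False
    q=L[k]
    if len(q)>20:
        f=least_squares(lambda c:np.hypot(q[:,1]-c[0],q[:,2]-c[1])-.022,[-.06,.149],loss='soft_l1',f_scale=.0005); print("  washer",len(q),f.x.round(4),np.sqrt((f.fun**2).mean()).round(4))
E
```

```text
w4 head 135 [-0.0599  0.1489] rms 0.0006 fixed e: [0.1488]
  washer 244 [-0.0599  0.1491] 0.0005
w5 head 128 [-0.0599  0.1489] rms 0.0005 fixed e: [0.1489]
  washer 211 [-0.0599  0.1491] 0.0006
w8 head 123 [-0.06   0.149] rms 0.0006 fixed e: [0.1488]
```

The screw fits well at e -.0599, z .149. Slot_end is at z .148 to .1486, so the shank is home. The remaining hold in n may be friction from the down-load, or the head on the recess rim. I'll ease the down-load slightly and see.

Request:
send_rows(translation=[[0, -0.0003, 0], [0, -0.0003, 0], [0, -0.0003, 0]], turn=[[0, 0, 0], [0, 0, 0], [0, 0, 0]], grip=[0, 0, 0])

```text
time_s: 15.28
position: [0.6138, 0.1357, 0.2014]
eef_rot: [-1.569, -0.0, -1.258]
contact_force: [-3.0, -0.5, 6.8]
finger_gap: 0.0038
```

```bash
python3 r.py
```

```text
t 15.28 n,e,z [ 0.6258 -0.0595  0.2014] F [-3.05  0.43  6.83] rot [-8.990e+01 -2.000e-02 -7.206e+01] T [-0.09  0.57  0.  ]
```

Request:
send_rows(translation=[[0, 0, -0.0005], [0, 0, -0.001], [0, 0, -0.001]], turn=[[0, 0, 0], [0, 0, 0], [0, 0, 0]], grip=[0, 0, 0])

```text
time_s: 15.65
position: [0.6129, 0.1354, 0.2014]
eef_rot: [-1.569, -0.0, -1.258]
contact_force: [-3.5, -0.7, 5.0]
finger_gap: 0.0041
```

```bash
python3 r.py
```

```text
t 15.65 n,e,z [ 0.6248 -0.0595  0.2014] F [-3.52  0.4   5.01] rot [-8.989e+01 -2.000e-02 -7.206e+01] T [-0.06  0.54 -0.04]
```

It moved freely by 1 mm at constant force, so the resistance was friction and the head is entering the recess. One more millimetre.

Request:
send_rows(translation=[[0, 0, -0.0004], [0, 0, -0.0008], [0, 0, -0.001], [0, 0, -0.001]], turn=[[0, 0, 0], [0, 0, 0], [0, 0, 0], [0, 0, 0]], grip=[0, 0, 0, 0])

```text
time_s: 16.15
position: [0.612, 0.1351, 0.2014]
eef_rot: [-1.569, -0.0, -1.258]
contact_force: [-2.1, 0.7, 5.9]
finger_gap: 0.0041
```

```bash
python3 r.py; python3 - <<'E'
from m import *
grab('wrist','w9')
im,L,y,hsv,d=mk("w9")
h=y&(abs(L[...,1]+.06)<.06)&(L[...,0]>.61)&(L[...,0]<.635)
for z0 in np.arange(.08,.22,.02):
        k=h&(abs(L[...,2]-z0)<.008)&(L[...,1]>-.035); 
        if k.sum()>3: print(z0.round(3),pct(L[k][:,0]),L[k][:,1].max().round(4),k.sum())
E
```

```text
t 16.15 n,e,z [ 0.6239 -0.0595  0.2014] F [-1.83  1.3   5.91] rot [-8.987e+01 -2.000e-02 -7.206e+01] T [-0.04  0.38 -0.  ]
0.08 [0.6216 0.6216 0.6237 0.6257 0.6258] -0.0249 18
0.1 [0.6211 0.6217 0.6233 0.6255 0.6256] -0.0248 20
0.12 [0.6211 0.6212 0.6232 0.6253 0.6254] -0.0248 28
0.14 [0.6212 0.6214 0.6232 0.6252 0.6258] -0.0247 38
0.16 [0.621  0.6215 0.6232 0.6254 0.6256] -0.0247 55
0.18 [0.6211 0.6213 0.6237 0.6256 0.6259] -0.0246 83
0.2 [0.621  0.6214 0.6232 0.6254 0.6259] -0.0244 115
0.22 [0.6211 0.6216 0.6236 0.6252 0.6256] -0.0245 246
```

The plate centre is at n .6233 (home is .6231), upright, with the head in the recess. Release.

Request:
send_rows(translation=[[0, 0, 0], [0, 0, 0], [0, 0, 0], [0, 0, 0], [0, 0, 0], [0, 0, 0]], turn=[[0, 0, 0], [0, 0, 0], [0, 0, 0], [0, 0, 0], [0, 0, 0], [0, 0, 0]], grip=[0.006, 0.01, 0.015, 0.02, 0.03, 0.03])

```text
time_s: 16.95
position: [0.6114, 0.135, 0.2006]
eef_rot: [-1.571, -0.0, -1.258]
contact_force: [0.3, 0.5, 0.9]
finger_gap: 0.03
```

```bash
cat > chk.py <<'E'
from m import *
import sys
tg=sys.argv[1]
grab('wrist','w'+tg); grab('side','s'+tg); grab('scene','c'+tg)
for c in "ws":
    im,L,y,hsv,d=mk(c+tg)
    h=y&(abs(L[...,1]+.06)<.06)&(L[...,0]>.61)&(L[...,0]<.64)
    for z0 in np.arange(.08,.22,.03):
        k=h&(abs(L[...,2]-z0)<.008)&(L[...,1]>-.035); 
        if k.sum()>3: print(c,z0.round(3),pct(L[k][:,0]),L[k][:,1].max().round(4),k.sum())
    k=y&(L[...,2]>.205)&(L[...,2]<.225)&(abs(L[...,0]-.624)<.01); 
    if k.any(): print("top z",np.median(L[k][:,2]).round(4))
E
python3 r.py; python3 chk.py 10
```

```text
t 16.95 n,e,z [ 0.6233 -0.0595  0.2006] F [0.41 0.4  0.87] rot [-9.000e+01 -1.000e-02 -7.206e+01] T [ 0.01  0.03 -0.03]
w 0.08 [0.6215 0.6215 0.6236 0.6257 0.6258] -0.025 18
w 0.11 [0.6209 0.621  0.6231 0.6253 0.6254] -0.0249 28
w 0.14 [0.6211 0.6212 0.6231 0.6251 0.6256] -0.0248 36
w 0.17 [0.6208 0.621  0.623  0.6247 0.6253] -0.0246 62
w 0.2 [0.6207 0.6211 0.623  0.6248 0.6253] -0.0244 119
top z 0.2127
s 0.08 [0.622  0.6222 0.6229 0.6247 0.6249] -0.0225 11
s 0.11 [0.6221 0.6223 0.6237 0.625  0.625 ] -0.0223 10
s 0.14 [0.6221 0.6223 0.6244 0.6261 0.6262] -0.0225 11
s 0.17 [0.622  0.6222 0.6234 0.6255 0.6261] -0.0217 14
s 0.2 [0.6218 0.622  0.624  0.6255 0.6257] -0.0231 14
top z 0.2134
```

View pics/w10.png

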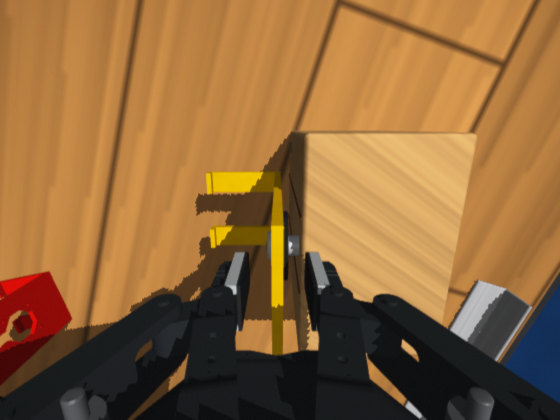

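The holder hangs still at mid n .6231 with its top at .2127, and the fingers are clear on both sides. Retract straight up.

Request:
send_rows(translation=[[0, -0.01, 0], [0, -0.03, 0], [0, -0.06, 0], [0, -0.1, 0], [0, -0.13, 0], [0, -0.15, 0], [0, -0.15, 0], [0, -0.15, 0], [0, -0.15, 0]], turn=[[0, 0, 0], [0, 0, 0], [0, 0, 0], [0, 0, 0], [0, 0, 0], [0, 0, 0], [0, 0, 0], [0, 0, 0], [0, 0, 0]], grip=[0.03, 0.03, 0.03, 0.03, 0.03, 0.03, 0.03, 0.03, 0.03])

```text
time_s: 18.23
position: [0.6112, 0.135, 0.3496]
eef_rot: [-1.572, 0.0, -1.258]
contact_force: [-0.5, 0.1, -0.1]
finger_gap: 0.0297
```

```bash
python3 r.py; python3 chk.py 11; python3 -c "
from h import *
cv2.imwrite('pics/c11c.png',cv2.resize(load('c11')[0][130:300,240:440],None,fx=3.5,fy=3.5,interpolation=cv2.INTER_CUBIC))"
```

```text
t 18.23 n,e,z [ 0.6231 -0.0594  0.3496] F [-0.4   0.28 -0.06] rot [-9.010e+01  1.000e-02 -7.206e+01] T [-0.    0.03  0.  ]
w 0.08 [0.6215 0.6218 0.6234 0.625  0.6254] -0.0254 4
w 0.11 [0.6216 0.6223 0.624  0.6252 0.6253] -0.0253 7
w 0.14 [0.6216 0.6217 0.6234 0.625  0.6251] -0.0253 6
w 0.17 [0.6207 0.6207 0.6228 0.6248 0.6249] -0.0252 10
w 0.2 [0.6209 0.6209 0.6228 0.6246 0.6247] -0.0251 10
top z 0.2128
s 0.08 [0.6221 0.6222 0.6235 0.6248 0.626 ] -0.0229 12
s 0.11 [0.6223 0.6224 0.6236 0.625  0.6259] -0.0225 12
s 0.14 [0.6221 0.6222 0.6241 0.626  0.6261] -0.023 14
s 0.17 [0.6219 0.622  0.6239 0.6254 0.626 ] -0.0229 16
s 0.2 [0.6221 0.6221 0.6241 0.6256 0.6257] -0.023 14
top z 0.2136
```

View pics/w11.png

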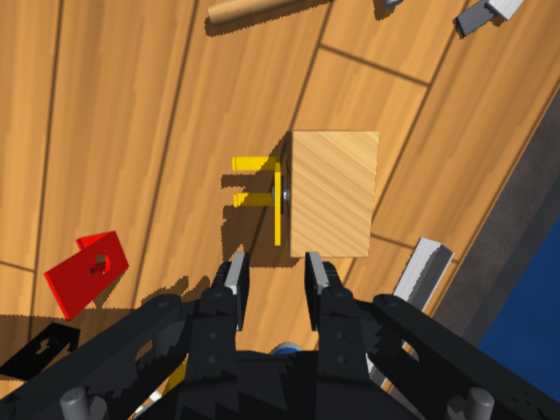

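View pics/s11.png

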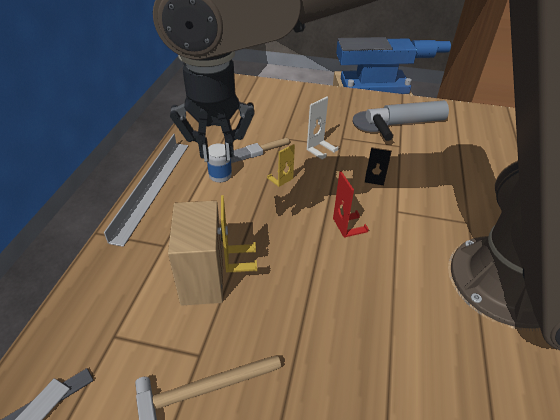

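View pics/c11.png

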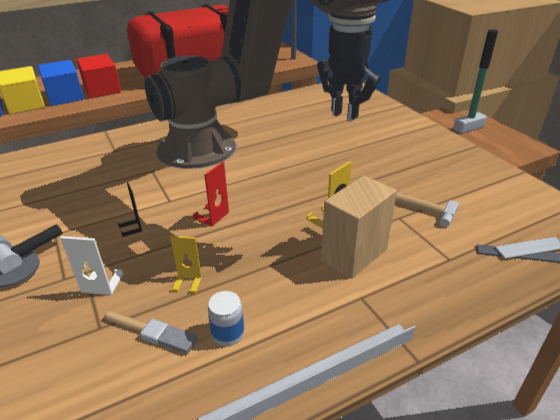

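All three views show the holder hanging upright on the stand: side (225,235), scene (338,185), wrist (277,200). The bystanders have not moved and the arm is clear. I'll hand it in.

```bash
python3 -c "
from plant import *
print(hand_in())"
```

```text
the job is handed in; nothing more can be done
None
```

The larger yellow holder is hanging upright on the screw, and I handed the job in at about 18 s of the 70 s allowed.

**What I did:** I gripped the holder near its top, passed the keyhole over the screw head and pressed the washer back about 5–6 mm at about 6.5 N. I then slid it down 33 mm until the stop was felt: the upward force rose from about 5 to 10 N while the position stalled. Then I eased it back about 4–5 mm so the head entered the recess, and released it.

**Last checks:**
- **Seating:** the plate centre is 13.5 mm in front of the stand face, as it should be with the head in the recess (washer pressed about 2 mm).
- **Position:** the slot end is at z ≈ 0.148–0.149, against 0.149 for the screw as fitted from the wrist camera. The plate is vertical within measurement error and did not move between release and retract.
- **Surroundings:** the gripper is clear, and by eye the hammer, can and brush look unmoved.

**Problems along the way:**
- My first move was written in millimetres instead of metres, so the arm overshot in free air. It touched nothing.
- When I first eased back, the holder resisted and I could not tell whether the head had missed the recess. Easing the downward load a little let it move freely, so it was most likely friction at the slot end.
- The side and scene cameras disagreed by 2–5 mm, so I used the wrist camera for the final alignment.

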